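# Fetch the oilstone from under the tills

### The arm

A 6-joint arm with a two-finger parallel gripper is mounted at the origin on a cart in front of the work surface, level with it; the furniture and walls round the work are solid. World frame = base frame: x ahead of the robot, y to its left, z up, the work surface at z = 0. Lengths are in m, angles in degrees, forces in N, time in s.
With the tool pointing down it reaches from about 0.3 to 0.75 m from the base axis. Payload 8.5 kg.
Tool frame: the origin (TCP) lies on the centre line of the jaws, within the pads' length; the fingertips stand env.tcp_to_tips ahead of it and the grasp point (between the pads) lies 8 mm behind it (env.tcp_to_tips is the distance from the TCP to the fingertips, in m); z points along the fingers, y is the direction in which the jaws open and shut (so a half turn about z gives the same grasp; the last joint's range is limited). The gripper opens to 85 mm and grips with 20 to 120 N. Pads are 22 mm wide; open, the fingers measure 114 mm over their backs; the gripper's body (76 mm by 85 mm) begins 54 mm behind the grasp point. The pads swing forward as they close: fully open they stand 13 mm farther back than shut.
Start: joints at [62.55, 21.807, 74.336, -0, 83.858, -12.336], TCP at [0.143, 0.531, 0.242] pointing down, gripper open.
Joint ranges: [-178.18, 178.18], [-50.72, 133.34], [12.68, 142.11], [-81.47, 261.47], [9.98, 163.14], [-165.26, 165.26]. Speed limits (degrees/s): [136.94, 136.94, 180, 180, 180, 180].

### API

Orientations are given as a 3x3 rotation matrix whose columns are the frame's x, y, z axes.
In Python, from rig import env gives the robot as it stands. The module is installed in compiled form; this text tells all that it offers.
- The arm moves only by the tool carry_out, never from a script. Its argument "rows" is a list of rows, each an object of numbers: "tx", "ty", "tz": the shift along the tool's x, y, z in cm; "yaw": the turn about the tool's z in rad. In form: [{"tx": .., "ty": .., "tz": .., "yaw": ..}, ...]. A call has 1 to 12 rows; each row shifts and turns the pose as measured when the row begins, along the tool's axes as they then stand; what a row does not reach is not made up. A row lasts 1/10 s, in which the tool goes at most 50 mm and 8.59 degrees, less where a joint would pass 70% of its speed; a pose out of reach is approached as far as the arm can. A call is refused whole if a number of a shift passes 5 or a number of a turn 0.15, either way. A call with a gripper value outside its range is refused whole. "jaw" is the closure, from -1 (fully open) to 1 (shut), set as the call begins (left out, the last holds). The fingers move at their own pace and stop on an object; "squeeze" is the grip in N (left out, the last holds). Time passes only in rows, so rows that do not move let the fingers close. It gives the time, the measured TCP pose, the force and the opening at its end, in the units of the state.
- env.observe(): the state, without advancing time (a new reading comes with each control period).
- env.get_image(name): name is "side" or "top" or "wrist"; returns the picture (420x560x3 uint8, red, green, blue); there is no depth.
- env.camera_params(name): a dict with "vertical_fov" (degrees; the focal length in pixels is half the picture's height over the tangent of half this angle, whatever the lens; pixels are square), "cx", "cy" (the principal point, pixels), "view" (4x4, takes a point from world to camera coordinates). Camera axes: x right, y up, looking along -z (the intrinsics and any distortion apply to the point x, -y, -z); pixel columns grow to the right and rows downward; lengths in m; the calibration is good to about 2 mm. A picture is of the moment at which its call begins: read the wrist's pose just before it. camera_params takes no time and is no camera call; for the wrist camera it gives the pose at the moment of the call.
- env.close_job(): hands the job in, once; it reports no verdict.
The state is a dict: "time_s": time; "q": joint angles; "qvel": joint speeds; "joint_efforts": joint torques, N m; "position": TCP position; "tool_rot": TCP orientation; "ft_force": force on the tool from outside, world axes, zero at the start; "wrist_torque": the same for the moment, N m; "grip_width": finger opening in m.
Only numpy, scipy, OpenCV 4.12 (cv2) and the standard library are available. Lean on these libraries where they do the work, as an engineer would, in place of code of your own. Each camera call takes 0.05 s, during which the arm holds its last target. There are 200 camera calls.

### The job

The grey oilstone lies on the floor of the tool chest, under two of the three lift-out tills. Lift out only the two tills that lie over it and, keeping them level, stand them on the black rubber mat, then seat the stone flat in the recess of its wooden holder. Finally put both tills back on the chest's runners, each where it was; leave the third till and the cork sanding block in the chest where they are.

Things in the scene. Friction and masses are not known exactly. Their poses are not given: they have to be found in the camera images.
- chest: Fixed open plywood tool chest, outside 186 (x) by 376 (y, with end cleats) by 86 mm high; origin: centre of its underside. Inside 166 by 332 mm, long rims bevelled, floor 8 mm up. Runners (16 mm wide, top 46 mm up) on both long walls, 134 mm apart, carry three tills in a row along y, centres near -116, 0, +116 mm, 32 mm gaps; their order varies. The tills slide freely on them.
- till_pins_grip (a point): Loose till with wooden dowel pins: open tray 152 (x) by 84 (y) mm, rim 30 mm above its underside; a dark carrying bar 14 mm wide (y), 18 mm high runs along x over its middle between two uprights (tops 69 mm above the underside). This point is the centre of the bar, 58 mm above the underside; z up. About 0.25 kg.
- till_hinges_grip (a point): Loose till with brass butt hinges; same shape, sizes and point (centre of its carrying bar) as the till with dowel pins. About 0.28 kg.
- till_nuts_grip (a point): Loose till with six small compartments of steel nuts and washers; same shape, sizes and point (centre of its carrying bar) as the till with dowel pins. About 0.30 kg.
- stone_mid (a point): Loose grey oilstone, 50 (x) by 100 (y) by 25 mm high, about 0.29 kg, flat on the chest floor with its y along the chest. It shows in one of the two gaps between the tills; its ends reach some 34 mm under the till on either side of that gap. This point is its centre, 12.5 mm above its underside; z up.
- sander_mid (a point): Loose brown cork sanding block, 64 (x) by 107 (y) by 31 mm high, flat on the chest floor under the other gap, about 13 mm from the stone's end. This point is its centre.
- mat: Fixed black ribbed rubber bench mat, the side area: 200 (x) by 240 (y) mm, 3 mm thick; origin: centre of its underside. Takes two tills side by side, for example 58 mm either side of its middle along its y. Mat and holder stand one on each side of the chest and may change sides.
- holder: Fixed wooden stone holder: board 84 (x) by 150 (y) by 14 mm; origin: centre of its underside. A cleat at each end and short corner lips rise 9 mm above the board round a recess of 58 (x) by 108 (y) mm, open for fingers over the middle 64 mm of the long sides. The stone lies on the board, long side along y, centre 26.5 mm above the bench. A 31 mm high chisel lies 105 mm in front (-x).

How it is judged:
By the outcome, as a careful person would: the job done as asked, in the order asked, and still so for the second after the job is handed in, with the robot touching nothing.
It also fails if it takes over 144 s, if anything falls off the work surface, if the arm or the gripper's body presses on something with over 40 N, if the wrist force passes 120 N, or if a joint passes its speed limit or range.

## Working session

There is one attempt and no reset: what is moved stays moved. The work goes in short steps, Python scripts to look and compute and a tool call to move; the robot and the scene stay as the last step left them, time stands still between calls to the robot, and variables do not carry over. Pictures are saved under pics/ and viewed, about 12 in all and at most 16, crops included, and the job is handed in when it is done.

Besides the shell and the picture viewer there is one more tool, called after "Emit:" as name([rows], argument=value, ...), one row to a line, values as JSON. carry_out: Moves the arm, as the interface text tells. Its arguments: {"type":"object","properties":{"rows":{"type":"array","items":{"type":"object","properties":{"tx":{"type":"number"},"ty":{"type":"number"},"tz":{"type":"number"},"yaw":{"type":"number"}}}},"jaw":{"type":"number"},"squeeze":{"type":"number"}},"required":["rows"]}

```bash
mkdir -p pics; ls; python3 - <<'E'
from rig import env
import cv2,numpy as np
s=env.observe(); print({k:np.round(v,3).tolist() for k,v in s.items()}, env.tcp_to_tips)
for n in ("top","side","wrist"):
    im=env.get_image(n); cv2.imwrite(f"pics/{n}0.png",im[:,:,::-1]); p=env.camera_params(n); print(n,{k:np.round(v,4).tolist() if not isinstance(v,str) else v for k,v in p.items()})
E
```

```text
pics
{'time_s': 0.0, 'q': [62.55, 21.841, 74.384, 0.001, 83.857, -12.336], 'qvel': [-0.047, -0.063, -0.071, -0.072, -0.04, -0.123], 'joint_efforts': [-0.003, -44.846, -23.128, -0.0, 0.005, 0.0], 'position': [0.143, 0.531, 0.242], 'tool_rot': [[-0.965, 0.261, -0.001], [0.261, 0.965, -0.001], [0.0, -0.001, -1.0]], 'ft_force': [-0.231, 0.544, -0.436], 'wrist_torque': [-0.022, -0.001, -0.006], 'grip_width': 0.085} 0.011
top {'vertical_fov': 45.1364, 'cx': 281.8132, 'cy': 214.0296, 'view': [[0.0193, -0.9998, 0.0053, 0.0072], [0.9812, 0.0199, 0.1921, -0.5302], [-0.1922, 0.0015, 0.9814, -1.2019], [0.0, 0.0, 0.0, 1.0]]}
side {'vertical_fov': 52.9441, 'cx': 280.8003, 'cy': 211.2696, 'view': [[-0.9991, 0.0345, -0.0261, 0.5296], [-0.0396, -0.4857, 0.8733, -0.0509], [0.0174, 0.8735, 0.4866, -1.1558], [0.0, 0.0, 0.0, 1.0]]}
wrist {'vertical_fov': 58.1842, 'cx': 281.1819, 'cy': 206.9325, 'view': [[0.2607, 0.9654, -0.0011, -0.55], [-0.9299, 0.2508, -0.2689, 0.035], [-0.2593, 0.0711, 0.9632, -0.3797], [0.0, 0.0, 0.0, 1.0]]}
```

View pics/top0.png

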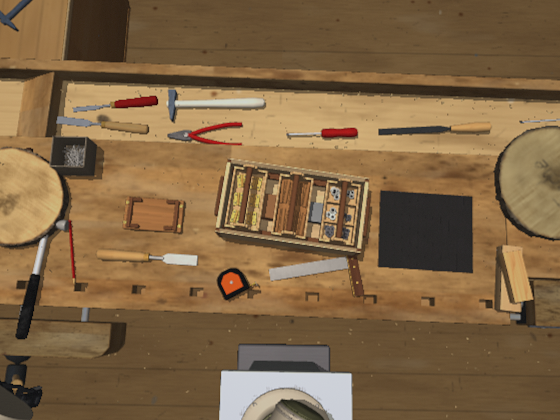

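View pics/side0.png

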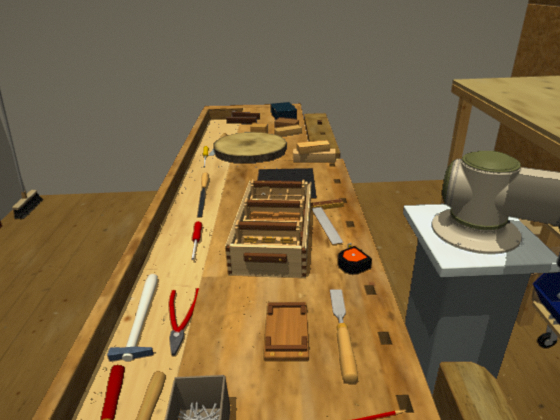

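The top view shows the chest at about (293,205), turned slightly. The hinges till is at the left, pins in the middle and nuts at the right. The stone is in the right gap, the holder at (154,215) and the mat at (426,231). Next I'll look at an enlarged crop to get pixel positions.

```bash
cat > h.py <<'E'
import numpy as np,cv2
from rig import env
def cam(n):
    p=env.camera_params(n); f=210/np.tan(np.radians(p['vertical_fov']/2)); return f,p['cx'],p['cy'],np.array(p['view'])
def back(c,uv,z):
    f,cx,cy,V=c; d=np.array([(uv[0]-cx)/f,-(uv[1]-cy)/f,-1.]); R=V[:3,:3]; o=-R.T@V[:3,3]; d=R.T@d
    return o+d*(z-o[2])/d[2]
def proj(c,P):
    f,cx,cy,V=c; q=V[:3,:3]@np.array(P)+V[:3,3]; return np.array([cx+f*q[0]/-q[2],cy-f*q[1]/-q[2]])
E
python3 - <<'E'
import cv2
a=cv2.imread('pics/top0.png')
cv2.imwrite('pics/c1.png',cv2.resize(a[150:270,205:375],None,fx=4.7,fy=4.7,interpolation=cv2.INTER_CUBIC))
cv2.imwrite('pics/c2.png',cv2.resize(a[185:245,115:195],None,fx=6,fy=6,interpolation=cv2.INTER_CUBIC))
E
```

```text
(no output)
```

View pics/c1.png

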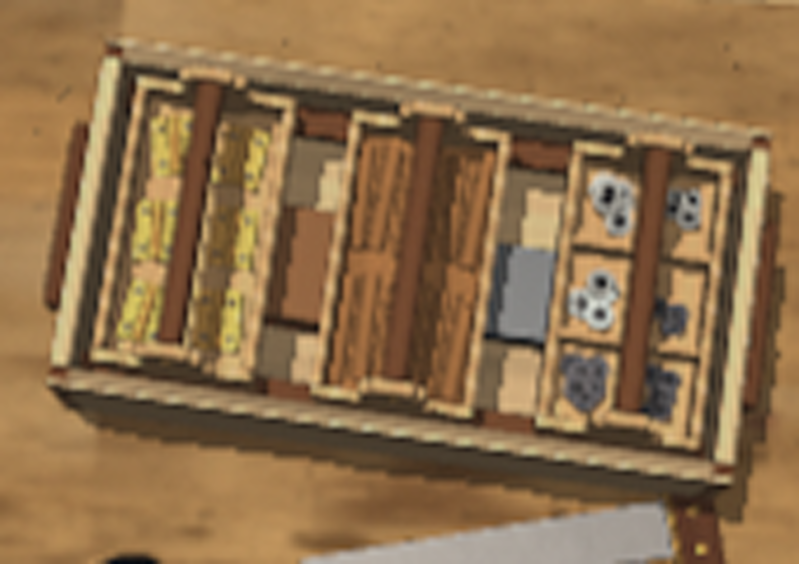

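View pics/c2.png

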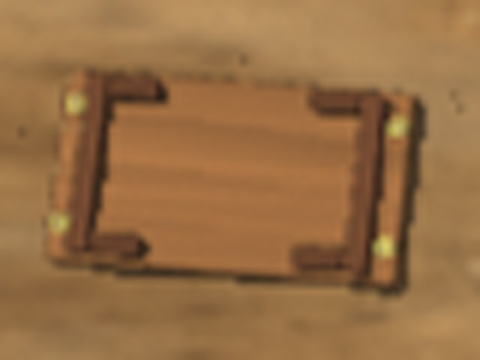

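```bash
python3 - <<'E'
from h import *
c=cam('top'); np.set_printoptions(precision=4,suppress=True)
g=lambda u,v,z: back(c,(205+(u+.5)/4.7-.5,150+(v+.5)/4.7-.5),z)
R=[g(*p,.086) for p in [(113,48),(765,140),(728,480),(55,380)]]
print('chest',np.array(R)); ctr=sum(R)/4; print(ctr)
for a,b in((0,1),(3,2)): d=R[a]-R[b]; print('long',np.hypot(*d[:2]),np.degrees(np.arctan2(-d[0],d[1])))
for a,b in((0,3),(1,2)): d=R[a]-R[b]; print('short',np.hypot(*d[:2]),np.degrees(np.arctan2(d[1],d[0])))
for n,p,q in (('pins',(432,118),(395,382)),('nuts',(657,148),(630,410)),('hin',(208,80),(172,344))):
    P,Q=g(*p,.113),g(*q,.113); d=P-Q; print(n,(P+Q)/2,np.hypot(*d[:2]),np.degrees(np.arctan2(d[1],d[0])))
M=[back(c,p,.003) for p in [(381,192),(473,194),(472,271),(379,266)]]; print('mat',np.array(M),sum(M)/4)
E
```

```text
chest [[ 0.6564  0.1512  0.086 ]
 [ 0.6137 -0.1898  0.086 ]
 [ 0.4356 -0.1687  0.086 ]
 [ 0.4799  0.1737  0.086 ]]
[ 0.5464 -0.0084  0.086 ]
long 0.34362573074934344 -7.138521404771005
long 0.34529636446171585 -7.377566476267346
short 0.17793452250827388 -7.286761783752463
short 0.17937860450764814 -6.752903814483976
pins [ 0.5463 -0.0073  0.113 ] 0.13743687589620335 -6.923371076699395
nuts [ 0.5337 -0.1231  0.113 ] 0.13550461526491128 -5.947580519202137
hin [0.5636 0.1059 0.113 ] 0.13784006776981678 -5.669131316123185
mat [[ 0.6031 -0.2394  0.003 ]
 [ 0.6027 -0.479   0.003 ]
 [ 0.4025 -0.4658  0.003 ]
 [ 0.4105 -0.2308  0.003 ]] [ 0.5047 -0.3537  0.003 ]
```

Emit:
carry_out([
  {"tx": -3.4,"ty": -3.3},
  {"tx": -3.4,"ty": -3.3},
  {"tx": -3.4,"ty": -3.3},
  {"tx": -3.4,"ty": -3.3},
  {"tx": -3.4,"ty": -3.3},
  {"tx": -3.4,"ty": -3.3},
  {"tx": -3.4,"ty": -3.3},
  {"tx": -3.4,"ty": -3.3},
  {"tx": -3.4,"ty": -3.3},
  {"tx": -3.4,"ty": -3.3},
  {"tx": -3.4,"ty": -3.3},
  {"tx": -3.4,"ty": -3.3},
])

```text
validation failed for argument at $.ro...
```

```bash
cat >> h.py <<'E'
def st():
    s=env.observe(); p=np.array(s['position']); R=np.array(s['tool_rot']); a=np.degrees(np.arctan2(R[0,1],R[1,1]))
    print('t',round(s['time_s'],2),'p',p.round(4),'a',round(a,2),'tilt',R[:2,2].round(4),'F',np.round(s['ft_force'],1),'w',round(s['grip_width'],4),'tips',round(env.tcp_to_tips,4),'q6',round(s['q'][5],1)); return p,R,a
def go(x,y,z,a):
    p,R,a0=st(); d=R.T@(np.array([x,y,z])-p)*100
    print('-> tx %.2f ty %.2f tz %.2f yaw %.3f'%(*d,np.radians(a-a0)))
E
python3 - <<'E'
from h import *
go(.533,-.1225,.242,7)
c=cam('top'); g=lambda u,v,z: back(c,(115+(u+.5)/6-.5,185+(v+.5)/6-.5),z)
H=np.array([g(*p,.014) for p in [(75,78),(415,99),(400,290),(50,262)]]); print(H,H.mean(0))
H=np.array([g(*p,.023) for p in [(93,75),(380,97),(360,275),(75,245)]]); print(H,H.mean(0))
E
```

```text
t 0.15 p [0.1433 0.5308 0.2419] a 15.11 tilt [-0.0005 -0.0009] F [-0.3  0.6  0.5] w 0.0853 tips 0.011 q6 -12.3
-> tx -54.65 ty -52.91 tz 0.03 yaw -0.142
[[0.57224471 0.41570283 0.014     ]
 [0.56602318 0.26985525 0.014     ]
 [0.48334609 0.27151395 0.014     ]
 [0.49233946 0.42003145 0.014     ]] [0.52848836 0.34427587 0.014     ]
[[0.57169621 0.40535566 0.023     ]
 [0.56462169 0.28297102 0.023     ]
 [0.4879928  0.28686107 0.023     ]
 [0.49833961 0.4072745  0.023     ]] [0.53066258 0.34561556 0.023     ]
```

Emit:
carry_out([
  {"tx": -3.4,"ty": -3.3,"tz": 0,"yaw": 0},
  {"tx": -3.4,"ty": -3.3,"tz": 0,"yaw": 0},
  {"tx": -3.4,"ty": -3.3,"tz": 0,"yaw": 0},
  {"tx": -3.4,"ty": -3.3,"tz": 0,"yaw": 0},
  {"tx": -3.4,"ty": -3.3,"tz": 0,"yaw": 0},
  {"tx": -3.4,"ty": -3.3,"tz": 0,"yaw": 0},
  {"tx": -3.4,"ty": -3.3,"tz": 0,"yaw": 0},
  {"tx": -3.4,"ty": -3.3,"tz": 0,"yaw": 0},
  {"tx": -3.4,"ty": -3.3,"tz": 0,"yaw": 0},
  {"tx": -3.4,"ty": -3.3,"tz": 0,"yaw": 0},
  {"tx": -3.4,"ty": -3.3,"tz": 0,"yaw": 0},
  {"tx": -3.4,"ty": -3.3,"tz": 0,"yaw": 0},
])

```text
time_s: 1.35
position: [0.4411, 0.0275, 0.2404]
tool_rot: [[-0.968, 0.251, -0.001], [0.251, 0.968, -0.001], [0.0, -0.001, -1.0]]
ft_force: [0.3, 1.5, 0.3]
grip_width: 0.0856
```

```bash
python3 - <<'E'
from h import *
go(.533,-.1225,.242,7)
E
```

```text
t 1.35 p [0.4411 0.0275 0.2404] a 14.56 tilt [-0.0008 -0.0013] F [0.3 1.5 0.3] w 0.0856 tips 0.011 q6 -87.2
-> tx -12.66 ty -12.20 tz -0.15 yaw -0.132
```

Emit:
carry_out([
  {"tx": -3.2,"ty": -3.0,"tz": 0,"yaw": 0},
  {"tx": -3.2,"ty": -3.0,"tz": 0,"yaw": 0},
  {"tx": -3.2,"ty": -3.0,"tz": 0,"yaw": 0},
  {"tx": -3.0,"ty": -3.1,"tz": 0,"yaw": 0},
  {"tx": 0,"ty": 0,"tz": 0,"yaw": -0.07},
  {"tx": 0,"ty": 0,"tz": 0,"yaw": -0.07},
  {"tx": 0,"ty": 0,"tz": 0,"yaw": 0},
], jaw=0)

```text
time_s: 2.05
position: [0.5367, -0.1353, 0.2373]
tool_rot: [[-0.993, 0.118, -0.004], [0.118, 0.993, 0.0], [0.004, -0.0, -1.0]]
ft_force: [0.4, 0.0, 0.2]
grip_width: 0.0427
```

```bash
python3 - <<'E'
from h import *
go(.533,-.1225,.242,7)
im=env.get_image('wrist'); c=cam('wrist'); np.save('w1.npy',np.array([c[0],c[1],c[2],*c[3].ravel()]))
cv2.imwrite('pics/w1.png',im[:,:,::-1])
E
```

```text
t 2.05 p [ 0.5367 -0.1353  0.2373] a 6.79 tilt [-0.0042  0.    ] F [0.4 0.  0.2] w 0.0427 tips 0.011 q6 -109.6
-> tx 0.52 ty 1.23 tz -0.47 yaw 0.004
```

View pics/w1.png

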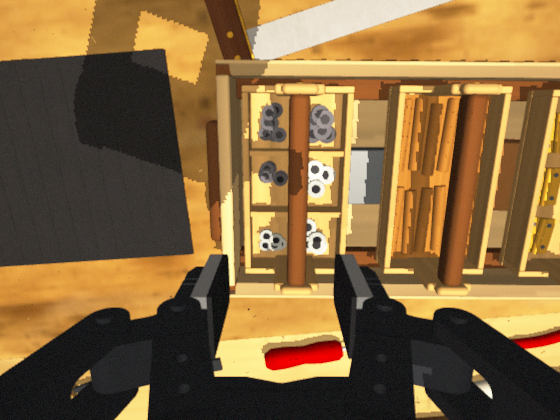

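```bash
python3 - <<'E'
from h import *
c=cam('wrist')
for n,p,q in (('nuts',(299,97),(298,287)),('pins',(474,97),(453,286))):
    P,Q=back(c,p,.113),back(c,q,.113); d=Q-P; print(n,(P+Q)/2,np.hypot(*d[:2]),np.degrees(np.arctan2(d[1],d[0])))
# chest rims z=.086: left end outer, near corners
for n,p in (('nearleft',(217,61)),('farleft',(228,297))): print(n,back(c,p,.086))
# stone visible edges z=.033: near/far edges at middle of gap; top corners
for n,p in (('stone near',(366,149)),('stone far',(366,203))): print(n,back(c,p,.033))
for n,p in (('mat',(164,50)),('mat',(193,254))): print(n,back(c,p,.003))
E
```

```text
nuts [ 0.53489151 -0.12226701  0.113     ] 0.13695758007088527 -6.479916225617285
pins [ 0.54829427 -0.00767481  0.113     ] 0.1361266689740752 -5.756149355805443
nearleft [ 0.43537759 -0.16814954  0.086     ]
farleft [ 0.61910564 -0.18945923  0.086     ]
stone near [ 0.51735277 -0.05645455  0.033     ]
stone far [ 0.56700115 -0.05946931  0.033     ]
mat [ 0.41047758 -0.22644649  0.003     ]
mat [ 0.60915836 -0.23634315  0.003     ]
```

Emit:
carry_out([
  {"tx": 0.4,"ty": 1.25,"tz": 0,"yaw": 0},
  {"tx": 0,"ty": 0,"tz": 3,"yaw": 0},
  {"tx": 0,"ty": 0,"tz": 3,"yaw": 0},
  {"tx": 0,"ty": 0,"tz": 2.5,"yaw": 0},
  {"tx": 0,"ty": 0,"tz": 0,"yaw": 0},
])

```text
time_s: 2.6
position: [0.5329, -0.1164, 0.1516]
tool_rot: [[-0.992, 0.124, -0.001], [0.124, 0.992, -0.0], [0.001, -0.001, -1.0]]
ft_force: [0.1, 0.3, 0.3]
grip_width: 0.0428
```

```bash
python3 - <<'E'
from h import *
go(.5345,-.1225,.099,6.7)
E
```

```text
t 2.6 p [ 0.5329 -0.1164  0.1516] a 7.12 tilt [-0.0013 -0.0004] F [0.1 0.3 0.3] w 0.0428 tips 0.011 q6 -107.6
-> tx -0.24 ty -0.58 tz 5.26 yaw -0.007
```

Emit:
carry_out([
  {"tx": -0.24,"ty": -0.58,"tz": 0.5,"yaw": -0.007},
  {"tx": 0,"ty": 0,"tz": 1.5,"yaw": 0},
  {"tx": 0,"ty": 0,"tz": 1.5,"yaw": 0},
  {"tx": 0,"ty": 0,"tz": 1.2,"yaw": 0},
  {"tx": 0,"ty": 0,"tz": 0.4,"yaw": 0},
  {"tx": 0,"ty": 0,"tz": 0,"yaw": 0},
])

```text
time_s: 3.2
position: [0.5377, -0.1228, 0.1052]
tool_rot: [[-0.993, 0.116, 0.009], [0.116, 0.993, -0.005], [-0.009, -0.004, -1.0]]
ft_force: [-1.2, -0.1, 1.0]
grip_width: 0.0428
```

```bash
python3 - <<'E'
from h import *
go(.5345,-.1225,.099,6.7)
E
```

```text
t 3.2 p [ 0.5377 -0.1228  0.1052] a 6.66 tilt [ 0.0087 -0.005 ] F [-1.2 -0.1  1. ] w 0.0428 tips 0.011 q6 -108.5
-> tx 0.32 ty -0.01 tz 0.61 yaw 0.001
```

Emit:
carry_out([
  {"tx": 0.3,"ty": 0,"tz": 0.55,"yaw": 0},
  {"tx": 0,"ty": 0,"tz": 0,"yaw": 0},
  {"tx": 0,"ty": 0,"tz": 0,"yaw": 0},
])

```text
time_s: 3.5
position: [0.5351, -0.1227, 0.1007]
tool_rot: [[-0.993, 0.116, 0.011], [0.116, 0.993, -0.006], [-0.012, -0.005, -1.0]]
ft_force: [0.2, -0.8, 0.6]
grip_width: 0.0426
```

```bash
python3 - <<'E'
from h import *
go(.5345,-.1225,.099,6.7)
E
```

```text
t 3.5 p [ 0.5351 -0.1227  0.1007] a 6.66 tilt [ 0.0112 -0.0061] F [ 0.2 -0.8  0.6] w 0.0426 tips 0.011 q6 -108.6
-> tx 0.07 ty 0.01 tz 0.17 yaw 0.001
```

Emit:
carry_out([
  {"tx": 0,"ty": 0,"tz": 0.1,"yaw": 0},
  {"tx": 0,"ty": 0,"tz": 0,"yaw": 0},
  {"tx": 0,"ty": 0,"tz": 0,"yaw": 0},
  {"tx": 0,"ty": 0,"tz": 0,"yaw": 0},
  {"tx": 0,"ty": 0,"tz": 0,"yaw": 0},
  {"tx": 0,"ty": 0,"tz": 0,"yaw": 0},
  {"tx": 0,"ty": 0,"tz": 0,"yaw": 0},
  {"tx": 0,"ty": 0,"tz": 0,"yaw": 0},
], jaw=1, squeeze=70)

```text
time_s: 4.3
position: [0.5354, -0.1229, 0.1002]
tool_rot: [[-0.993, 0.116, 0.012], [0.116, 0.993, -0.007], [-0.013, -0.005, -1.0]]
ft_force: [-0.8, -0.4, -0.1]
grip_width: 0.0127
```

```bash
python3 - <<'E'
from h import *
go(.5345,-.1225,.099,6.7)
E
```

```text
t 4.3 p [ 0.5354 -0.1229  0.1002] a 6.65 tilt [ 0.012  -0.0065] F [-0.8 -0.4 -0.1] w 0.0127 tips 0.011 q6 -108.6
-> tx 0.09 ty 0.03 tz 0.12 yaw 0.001
```

Emit:
carry_out([
  {"tx": 0,"ty": 0,"tz": -0.5,"yaw": 0},
  {"tx": 0,"ty": 0,"tz": -1,"yaw": 0},
  {"tx": 0,"ty": 0,"tz": -1.5,"yaw": 0},
  {"tx": 0,"ty": 0,"tz": -1.5,"yaw": 0},
  {"tx": 0,"ty": 0,"tz": -1.5,"yaw": 0},
  {"tx": 0,"ty": 0,"tz": -1.5,"yaw": 0},
  {"tx": 0,"ty": 0,"tz": -1.5,"yaw": 0},
  {"tx": 0,"ty": 0,"tz": -1,"yaw": 0},
  {"tx": 0,"ty": 0,"tz": -0.5,"yaw": 0},
  {"tx": 0,"ty": 0,"tz": 0,"yaw": 0},
])

```text
time_s: 5.3
position: [0.5326, -0.1213, 0.2125]
tool_rot: [[-0.993, 0.116, 0.009], [0.116, 0.993, -0.005], [-0.009, -0.004, -1.0]]
ft_force: [-0.2, -0.4, -4.9]
grip_width: 0.0128
```

```bash
python3 - <<'E'
from h import *
go(.501,-.4105,.19,2.9)
E
```

```text
t 5.3 p [ 0.5326 -0.1213  0.2125] a 6.66 tilt [ 0.0089 -0.005 ] F [-0.2 -0.4 -4.9] w 0.0128 tips 0.011 q6 -108.6
-> tx -0.19 ty -29.08 tz 2.36 yaw -0.066
```

Emit:
carry_out([
  {"tx": 0,"ty": -1,"tz": 0,"yaw": 0},
  {"tx": 0,"ty": -2,"tz": 0,"yaw": -0.01},
  {"tx": 0,"ty": -3,"tz": 0,"yaw": -0.01},
  {"tx": 0,"ty": -3,"tz": 0,"yaw": -0.01},
  {"tx": 0,"ty": -3,"tz": 0,"yaw": -0.01},
  {"tx": 0,"ty": -3,"tz": 0,"yaw": -0.01},
  {"tx": 0,"ty": -3,"tz": 0,"yaw": -0.01},
  {"tx": 0,"ty": -3,"tz": 0,"yaw": 0},
  {"tx": 0,"ty": -3,"tz": 0,"yaw": 0},
  {"tx": 0,"ty": -2,"tz": 0,"yaw": 0},
  {"tx": 0,"ty": -1,"tz": 0,"yaw": 0},
  {"tx": 0,"ty": 0,"tz": 0,"yaw": 0},
])

```text
time_s: 6.5
position: [0.5049, -0.4063, 0.2018]
tool_rot: [[-0.998, 0.055, -0.006], [0.055, 0.998, 0.006], [0.006, 0.005, -1.0]]
ft_force: [-0.7, -0.1, -3.4]
grip_width: 0.0123
```

```bash
python3 - <<'E'
from h import *
go(.501,-.4105,.0575,2.9)
im=env.get_image('wrist'); cv2.imwrite('pics/w2.png',im[:,:,::-1])
E
```

```text
t 6.5 p [ 0.5049 -0.4063  0.2018] a 3.15 tilt [-0.0056  0.0057] F [-0.7 -0.1 -3.4] w 0.0123 tips 0.011 q6 -136.1
-> tx 0.28 ty -0.52 tz 14.43 yaw -0.004
```

View pics/w2.png

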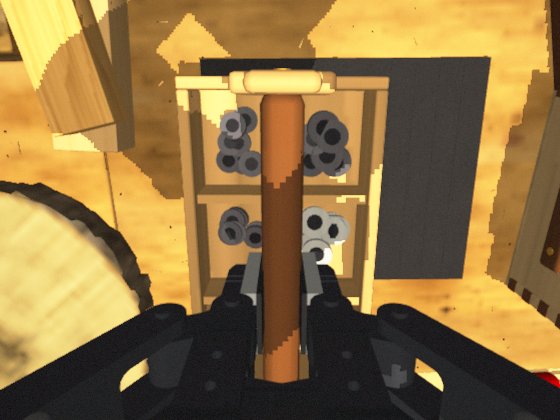

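```bash
python3 - <<'E'
from h import *
c=cam('wrist')
for p in ((200,59),(489,57),(463,278)): print(back(c,p,.003))
E
```

```text
[ 0.39841947 -0.46490234  0.003     ]
[ 0.40967648 -0.22699142  0.003     ]
[ 0.60876378 -0.23400754  0.003     ]
```

Emit:
carry_out([
  {"tx": 0.2,"ty": -0.4,"tz": 1,"yaw": 0},
  {"tx": 0,"ty": 0,"tz": 2,"yaw": 0},
  {"tx": 0,"ty": 0,"tz": 2,"yaw": 0},
  {"tx": 0,"ty": 0,"tz": 2,"yaw": 0},
  {"tx": 0,"ty": 0,"tz": 1.5,"yaw": 0},
  {"tx": 0,"ty": 0,"tz": 1,"yaw": 0},
  {"tx": 0,"ty": 0,"tz": 0.5,"yaw": 0},
  {"tx": 0,"ty": 0,"tz": 0,"yaw": 0},
])

```text
time_s: 7.35
position: [0.5026, -0.4017, 0.0957]
tool_rot: [[-0.999, 0.046, -0.007], [0.046, 0.999, 0.009], [0.008, 0.008, -1.0]]
ft_force: [0.3, 0.7, -3.3]
grip_width: 0.0126
```

```bash
python3 - <<'E'
from h import *
go(.501,-.4105,.0575,2.9)
E
```

```text
t 7.35 p [ 0.5026 -0.4017  0.0957] a 2.66 tilt [-0.0071  0.0086] F [ 0.3  0.7 -3.3] w 0.0126 tips 0.011 q6 -136.5
-> tx 0.10 ty -0.91 tz 3.81 yaw 0.004
```

Emit:
carry_out([
  {"tx": 0.1,"ty": -0.65,"tz": 0.5,"yaw": 0},
  {"tx": 0,"ty": -0.05,"tz": 1,"yaw": 0},
  {"tx": 0,"ty": -0.05,"tz": 0.9,"yaw": 0},
  {"tx": 0,"ty": 0,"tz": 0.5,"yaw": 0},
  {"tx": 0,"ty": 0,"tz": 0.2,"yaw": 0},
  {"tx": 0,"ty": 0,"tz": 0,"yaw": 0},
  {"tx": 0,"ty": 0,"tz": 0,"yaw": 0},
])

```text
time_s: 8.05
position: [0.5015, -0.4103, 0.0636]
tool_rot: [[-0.999, 0.046, -0.005], [0.046, 0.999, 0.006], [0.005, 0.006, -1.0]]
ft_force: [1.1, -0.1, -3.5]
grip_width: 0.0125
```

```bash
python3 - <<'E'
from h import *
go(.501,-.408,.0575,2.9)
E
```

```text
t 8.05 p [ 0.5015 -0.4103  0.0636] a 2.66 tilt [-0.0049  0.006 ] F [ 1.1 -0.1 -3.5] w 0.0125 tips 0.011 q6 -137.1
-> tx 0.06 ty 0.22 tz 0.62 yaw 0.004
```

Emit:
carry_out([
  {"tx": 0,"ty": 0.1,"tz": 0.3,"yaw": 0},
  {"tx": 0,"ty": 0,"tz": 0.2,"yaw": 0},
  {"tx": 0,"ty": 0,"tz": 0.1,"yaw": 0},
  {"tx": 0,"ty": 0,"tz": 0,"yaw": 0},
  {"tx": 0,"ty": 0,"tz": 0,"yaw": 0},
])

```text
time_s: 8.55
position: [0.502, -0.4095, 0.0584]
tool_rot: [[-0.999, 0.046, -0.003], [0.046, 0.999, 0.004], [0.004, 0.004, -1.0]]
ft_force: [0.5, -0.1, -3.0]
grip_width: 0.0129
```

```bash
python3 - <<'E'
from h import *
go(.501,-.408,.0575,2.9)
E
```

```text
t 8.55 p [ 0.502  -0.4095  0.0584] a 2.64 tilt [-0.0033  0.0042] F [ 0.5 -0.1 -3. ] w 0.0129 tips 0.011 q6 -137.0
-> tx 0.11 ty 0.14 tz 0.09 yaw 0.004
```

Emit:
carry_out([
  {"tx": 0,"ty": 0,"tz": 0.15,"yaw": 0},
  {"tx": 0,"ty": 0,"tz": 0.1,"yaw": 0},
  {"tx": 0,"ty": 0,"tz": 0,"yaw": 0},
])

```text
time_s: 8.85
position: [0.5023, -0.4099, 0.0579]
tool_rot: [[-0.999, 0.046, -0.001], [0.046, 0.999, 0.002], [0.002, 0.002, -1.0]]
ft_force: [-0.1, 1.2, -1.9]
grip_width: 0.0128
```

Emit:
carry_out([
  {"tx": 0,"ty": 0,"tz": 0,"yaw": 0},
  {"tx": 0,"ty": 0,"tz": 0,"yaw": 0},
  {"tx": 0,"ty": 0,"tz": 0,"yaw": 0},
  {"tx": 0,"ty": 0,"tz": 0,"yaw": 0},
  {"tx": 0,"ty": 0,"tz": 0,"yaw": 0},
], jaw=0)

```text
time_s: 9.35
position: [0.5027, -0.4104, 0.0583]
tool_rot: [[-0.999, 0.046, -0.001], [0.046, 0.999, 0.001], [0.001, 0.001, -1.0]]
ft_force: [-0.1, 0.2, 1.2]
grip_width: 0.0428
```

```bash
python3 - <<'E'
from h import *
go(.5475,-.0075,.215,6.7)
E
```

```text
t 9.35 p [ 0.5027 -0.4104  0.0583] a 2.64 tilt [-0.0007  0.0008] F [-0.1  0.2  1.2] w 0.0428 tips 0.011 q6 -137.0
-> tx -2.61 ty 40.46 tz -15.64 yaw 0.071
```

Emit:
carry_out([
  {"tx": 0,"ty": 0,"tz": -2,"yaw": 0},
  {"tx": 0,"ty": 0,"tz": -4,"yaw": 0},
  {"tx": 0,"ty": 0,"tz": -4,"yaw": 0},
  {"tx": 0,"ty": 0,"tz": -4,"yaw": 0},
  {"tx": 0,"ty": 2,"tz": -1.5,"yaw": 0},
  {"tx": -0.2,"ty": 4,"tz": 0,"yaw": 0.01},
  {"tx": -0.2,"ty": 4,"tz": 0,"yaw": 0.01},
  {"tx": -0.2,"ty": 4,"tz": 0,"yaw": 0.01},
  {"tx": -0.2,"ty": 4,"tz": 0,"yaw": 0.01},
  {"tx": -0.2,"ty": 4,"tz": 0,"yaw": 0.01},
  {"tx": -0.2,"ty": 4,"tz": 0,"yaw": 0.01},
  {"tx": -0.2,"ty": 4,"tz": 0,"yaw": 0.01},
])

```text
time_s: 10.55
position: [0.5394, -0.1071, 0.2194]
tool_rot: [[-0.992, 0.127, 0.0], [0.127, 0.992, 0.0], [-0.0, 0.001, -1.0]]
ft_force: [1.7, -0.3, 0.1]
grip_width: 0.0429
```

Emit:
carry_out([
  {"tx": 0,"ty": 4,"tz": 0,"yaw": 0},
  {"tx": 0,"ty": 3,"tz": 0,"yaw": 0},
  {"tx": 0,"ty": 1.5,"tz": 0,"yaw": 0},
  {"tx": 0,"ty": 0,"tz": 0,"yaw": 0},
  {"tx": 0,"ty": 0,"tz": 0,"yaw": 0},
])

```text
time_s: 11.05
position: [0.5501, -0.0147, 0.2199]
tool_rot: [[-0.993, 0.121, 0.001], [0.121, 0.993, 0.001], [-0.001, 0.001, -1.0]]
ft_force: [0.5, 0.6, 0.5]
grip_width: 0.0427
```

```bash
python3 - <<'E'
from h import *
go(.5475,-.0075,.099,6.7)
E
```

```text
t 11.05 p [ 0.5501 -0.0147  0.2199] a 6.96 tilt [0.001  0.0008] F [0.5 0.6 0.5] w 0.0427 tips 0.011 q6 -96.9
-> tx 0.35 ty 0.67 tz 12.09 yaw -0.004
```

Emit:
carry_out([
  {"tx": 0.3,"ty": 0.65,"tz": 1,"yaw": -0.004},
  {"tx": 0,"ty": 0,"tz": 2,"yaw": 0},
  {"tx": 0,"ty": 0,"tz": 2,"yaw": 0},
  {"tx": 0,"ty": 0,"tz": 2,"yaw": 0},
  {"tx": 0,"ty": 0,"tz": 1.5,"yaw": 0},
  {"tx": 0,"ty": 0,"tz": 1,"yaw": 0},
  {"tx": 0,"ty": 0,"tz": 0,"yaw": 0},
  {"tx": 0,"ty": 0,"tz": 0,"yaw": 0},
])

```text
time_s: 11.85
position: [0.5461, -0.0127, 0.1181]
tool_rot: [[-0.992, 0.125, -0.001], [0.125, 0.992, 0.001], [0.001, 0.0, -1.0]]
ft_force: [-0.2, -0.3, 0.3]
grip_width: 0.043
```

```bash
python3 - <<'E'
from h import *
go(.5475,-.0075,.099,6.7)
im=env.get_image('wrist'); cv2.imwrite('pics/w3.png',im[:,:,::-1])
E
```

```text
t 11.85 p [ 0.5461 -0.0127  0.1181] a 7.19 tilt [-0.0008  0.0006] F [-0.2 -0.3  0.3] w 0.043 tips 0.011 q6 -96.6
-> tx -0.08 ty 0.54 tz 1.91 yaw -0.008
```

View pics/w3.png

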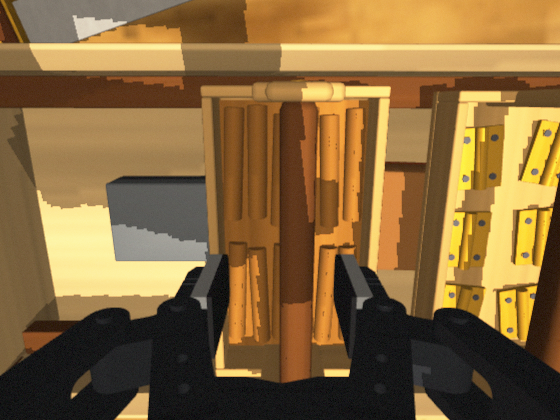

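Emit:
carry_out([
  {"tx": -0.08,"ty": 0.5,"tz": 0.3,"yaw": -0.008},
  {"tx": 0,"ty": 0,"tz": 0.9,"yaw": 0},
  {"tx": 0,"ty": 0,"tz": 0.5,"yaw": 0},
  {"tx": 0,"ty": 0,"tz": 0.1,"yaw": 0},
  {"tx": 0,"ty": 0,"tz": 0,"yaw": 0},
])

```text
time_s: 12.4
position: [0.5483, -0.0074, 0.1002]
tool_rot: [[-0.993, 0.116, 0.003], [0.116, 0.993, -0.0], [-0.003, 0.0, -1.0]]
ft_force: [-0.4, 0.1, 0.7]
grip_width: 0.0426
```

```bash
python3 - <<'E'
from h import *
go(.5475,-.0075,.099,6.7)
E
```

```text
t 12.4 p [ 0.5483 -0.0074  0.1002] a 6.66 tilt [ 0.0026 -0.0002] F [-0.4  0.1  0.7] w 0.0426 tips 0.011 q6 -96.5
-> tx 0.08 ty -0.02 tz 0.12 yaw 0.001
```

Emit:
carry_out([
  {"tx": 0,"ty": 0,"tz": 0.05,"yaw": 0},
  {"tx": 0,"ty": 0,"tz": 0,"yaw": 0},
  {"tx": 0,"ty": 0,"tz": 0,"yaw": 0},
  {"tx": 0,"ty": 0,"tz": 0,"yaw": 0},
  {"tx": 0,"ty": 0,"tz": 0,"yaw": 0},
  {"tx": 0,"ty": 0,"tz": 0,"yaw": 0},
  {"tx": 0,"ty": 0,"tz": 0,"yaw": 0},
  {"tx": 0,"ty": 0,"tz": 0,"yaw": 0},
], jaw=1, squeeze=70)

```text
time_s: 13.2
position: [0.5485, -0.0075, 0.0999]
tool_rot: [[-0.993, 0.116, 0.003], [0.116, 0.993, -0.0], [-0.003, 0.0, -1.0]]
ft_force: [0.6, 0.0, -0.7]
grip_width: 0.0126
```

Emit:
carry_out([
  {"tx": 0,"ty": 0,"tz": -0.5,"yaw": 0},
  {"tx": 0,"ty": 0,"tz": -1,"yaw": 0},
  {"tx": 0,"ty": 0,"tz": -1.5,"yaw": 0},
  {"tx": 0,"ty": 0,"tz": -1.5,"yaw": 0},
  {"tx": 0,"ty": 0,"tz": -1.5,"yaw": 0},
  {"tx": 0,"ty": 0,"tz": -1.5,"yaw": 0},
  {"tx": 0,"ty": 0,"tz": -1.5,"yaw": 0},
  {"tx": 0,"ty": 0,"tz": -1.3,"yaw": 0},
  {"tx": 0,"ty": 0,"tz": -0.5,"yaw": 0},
  {"tx": 0,"ty": 0,"tz": 0,"yaw": 0},
])

```text
time_s: 14.2
position: [0.5469, -0.0072, 0.2171]
tool_rot: [[-0.993, 0.116, 0.003], [0.116, 0.993, -0.0], [-0.003, 0.0, -1.0]]
ft_force: [-0.3, -0.6, -3.6]
grip_width: 0.0127
```

```bash
python3 - <<'E'
from h import *
go(.507,-.2925,.21,2.9)
E
```

```text
t 14.2 p [ 0.5469 -0.0072  0.2171] a 6.68 tilt [ 0.0028 -0.0001] F [-0.3 -0.6 -3.6] w 0.0127 tips 0.011 q6 -96.5
-> tx 0.65 ty -28.80 tz 0.70 yaw -0.066
```

Emit:
carry_out([
  {"tx": 0,"ty": -1,"tz": 0,"yaw": 0},
  {"tx": 0.1,"ty": -2,"tz": 0,"yaw": -0.01},
  {"tx": 0.1,"ty": -3,"tz": 0,"yaw": -0.01},
  {"tx": 0.1,"ty": -3,"tz": 0,"yaw": -0.01},
  {"tx": 0.1,"ty": -3,"tz": 0,"yaw": -0.01},
  {"tx": 0.1,"ty": -3,"tz": 0,"yaw": -0.01},
  {"tx": 0.1,"ty": -3,"tz": 0,"yaw": -0.01},
  {"tx": 0.1,"ty": -3,"tz": 0,"yaw": 0},
  {"tx": 0.1,"ty": -3,"tz": 0,"yaw": 0},
  {"tx": 0,"ty": -2,"tz": 0,"yaw": 0},
  {"tx": 0,"ty": -1,"tz": 0,"yaw": 0},
  {"tx": 0,"ty": 0,"tz": 0,"yaw": 0},
])

```text
time_s: 15.4
position: [0.5107, -0.2912, 0.2075]
tool_rot: [[-0.998, 0.055, -0.012], [0.055, 0.998, 0.007], [0.012, 0.007, -1.0]]
ft_force: [-0.4, 0.0, -3.1]
grip_width: 0.0125
```

```bash
python3 - <<'E'
from h import *
go(.507,-.2935,.057,2.7)
E
```

```text
t 15.4 p [ 0.5107 -0.2912  0.2075] a 3.16 tilt [-0.0119  0.0072] F [-0.4  0.  -3.1] w 0.0125 tips 0.011 q6 -128.0
-> tx 0.17 ty -0.35 tz 15.05 yaw -0.008
```

Emit:
carry_out([
  {"tx": 0.15,"ty": -0.6,"tz": 1,"yaw": -0.006},
  {"tx": 0,"ty": 0,"tz": 2,"yaw": 0},
  {"tx": 0,"ty": 0,"tz": 2,"yaw": 0},
  {"tx": 0,"ty": 0,"tz": 2,"yaw": 0},
  {"tx": 0,"ty": 0,"tz": 2,"yaw": 0},
  {"tx": 0,"ty": 0,"tz": 1.5,"yaw": 0},
  {"tx": 0,"ty": 0,"tz": 1,"yaw": 0},
  {"tx": 0,"ty": 0,"tz": 0.5,"yaw": 0},
  {"tx": 0,"ty": 0,"tz": 0,"yaw": 0},
  {"tx": 0,"ty": 0,"tz": 0,"yaw": 0},
])

```text
time_s: 16.4
position: [0.5066, -0.2894, 0.0791]
tool_rot: [[-0.999, 0.038, -0.015], [0.038, 0.999, 0.01], [0.015, 0.01, -1.0]]
ft_force: [-0.3, -0.4, -2.9]
grip_width: 0.0123
```

```bash
python3 - <<'E'
from h import *
go(.507,-.2935,.057,2.7)
E
```

```text
t 16.4 p [ 0.5066 -0.2894  0.0791] a 2.19 tilt [-0.0146  0.0105] F [-0.3 -0.4 -2.9] w 0.0123 tips 0.011 q6 -129.1
-> tx -0.09 ty -0.43 tz 2.21 yaw 0.009
```

Emit:
carry_out([
  {"tx": -0.05,"ty": -0.4,"tz": 0.4,"yaw": 0.006},
  {"tx": 0,"ty": 0,"tz": 0.7,"yaw": 0},
  {"tx": 0,"ty": 0,"tz": 0.5,"yaw": 0},
  {"tx": 0,"ty": 0,"tz": 0.2,"yaw": 0},
  {"tx": 0,"ty": 0,"tz": 0,"yaw": 0},
  {"tx": 0,"ty": 0,"tz": 0,"yaw": 0},
])

```text
time_s: 17.0
position: [0.5073, -0.2943, 0.0611]
tool_rot: [[-0.999, 0.045, -0.012], [0.045, 0.999, 0.008], [0.013, 0.008, -1.0]]
ft_force: [0.3, -0.6, -2.7]
grip_width: 0.0129
```

```bash
python3 - <<'E'
from h import *
go(.507,-.2935,.057,2.7)
E
```

```text
t 17.0 p [ 0.5073 -0.2943  0.0611] a 2.57 tilt [-0.0122  0.0083] F [ 0.3 -0.6 -2.7] w 0.0129 tips 0.011 q6 -129.0
-> tx 0.03 ty 0.07 tz 0.41 yaw 0.002
```

Emit:
carry_out([
  {"tx": 0,"ty": 0,"tz": 0.3,"yaw": 0},
  {"tx": 0,"ty": 0,"tz": 0.15,"yaw": 0},
  {"tx": 0,"ty": 0,"tz": 0.1,"yaw": 0},
  {"tx": 0,"ty": 0,"tz": 0,"yaw": 0},
  {"tx": 0,"ty": 0,"tz": 0,"yaw": 0},
])

```text
time_s: 17.5
position: [0.5078, -0.2946, 0.058]
tool_rot: [[-0.999, 0.044, -0.009], [0.044, 0.999, 0.005], [0.009, 0.005, -1.0]]
ft_force: [-0.3, 0.1, -2.1]
grip_width: 0.0128
```

```bash
python3 - <<'E'
from h import *
go(.507,-.2935,.057,2.7)
E
```

```text
t 17.5 p [ 0.5078 -0.2946  0.058 ] a 2.54 tilt [-0.0092  0.0055] F [-0.3  0.1 -2.1] w 0.0128 tips 0.011 q6 -129.0
-> tx 0.08 ty 0.11 tz 0.10 yaw 0.003
```

Emit:
carry_out([
  {"tx": 0,"ty": 0,"tz": 0.15,"yaw": 0},
  {"tx": 0,"ty": 0,"tz": 0.1,"yaw": 0},
  {"tx": 0,"ty": 0,"tz": 0,"yaw": 0},
])

```text
time_s: 17.8
position: [0.508, -0.2947, 0.0574]
tool_rot: [[-0.999, 0.044, -0.008], [0.044, 0.999, 0.004], [0.008, 0.003, -1.0]]
ft_force: [1.0, -0.1, -0.8]
grip_width: 0.0129
```

Emit:
carry_out([
  {"tx": 0,"ty": 0,"tz": 0,"yaw": 0},
  {"tx": 0,"ty": 0,"tz": 0,"yaw": 0},
  {"tx": 0,"ty": 0,"tz": 0,"yaw": 0},
  {"tx": 0,"ty": 0,"tz": 0,"yaw": 0},
  {"tx": 0,"ty": 0,"tz": -1,"yaw": 0},
  {"tx": 0,"ty": 0,"tz": -3,"yaw": 0},
  {"tx": 0,"ty": 0,"tz": -4,"yaw": 0},
  {"tx": 0,"ty": 0,"tz": -4,"yaw": 0},
  {"tx": 0,"ty": 0,"tz": -3,"yaw": 0},
  {"tx": 0,"ty": 0,"tz": 0,"yaw": 0},
  {"tx": 0,"ty": 0,"tz": 0,"yaw": 0},
], jaw=0)

```text
time_s: 18.9
position: [0.5089, -0.2951, 0.2157]
tool_rot: [[-0.999, 0.044, -0.008], [0.044, 0.999, 0.004], [0.008, 0.004, -1.0]]
ft_force: [0.9, -1.3, -1.4]
grip_width: 0.0427
```

```bash
python3 - <<'E'
from h import *
go(.541,-.058,.21,6.7)
E
```

```text
t 18.9 p [ 0.5089 -0.2951  0.2157] a 2.54 tilt [-0.0082  0.0042] F [ 0.9 -1.3 -1.4] w 0.0427 tips 0.011 q6 -129.0
-> tx -2.16 ty 23.83 tz 0.64 yaw 0.073
```

Emit:
carry_out([
  {"tx": -0.3,"ty": 2,"tz": 0,"yaw": 0},
  {"tx": -0.3,"ty": 4,"tz": 0,"yaw": 0},
  {"tx": -0.4,"ty": 4,"tz": 0,"yaw": 0},
  {"tx": -0.4,"ty": 4,"tz": 0,"yaw": 0},
  {"tx": -0.4,"ty": 4,"tz": 0,"yaw": 0},
  {"tx": -0.4,"ty": 4,"tz": 0,"yaw": 0},
  {"tx": 0,"ty": 2,"tz": 0,"yaw": 0},
  {"tx": 0,"ty": 0,"tz": 0,"yaw": 0.07},
  {"tx": 0,"ty": 0,"tz": 0,"yaw": 0.14},
  {"tx": 0,"ty": 0,"tz": 0,"yaw": 0.14},
  {"tx": 0,"ty": 0,"tz": 0,"yaw": 0.14},
  {"tx": 0,"ty": 0,"tz": 0,"yaw": 0.14},
], jaw=-0.6)

```text
time_s: 20.1
position: [0.5373, -0.0448, 0.2044]
tool_rot: [[-0.766, 0.642, -0.031], [0.642, 0.767, 0.014], [0.032, -0.01, -0.999]]
ft_force: [-0.1, -0.3, -0.0]
grip_width: 0.0683
```

Emit:
carry_out([
  {"tx": 0,"ty": 0,"tz": 0,"yaw": 0.14},
  {"tx": 0,"ty": 0,"tz": 0,"yaw": 0.14},
  {"tx": 0,"ty": 0,"tz": 0,"yaw": 0.14},
  {"tx": 0,"ty": 0,"tz": 0,"yaw": 0.14},
  {"tx": 0,"ty": 0,"tz": 0,"yaw": 0.14},
  {"tx": 0,"ty": 0,"tz": 0,"yaw": 0.14},
  {"tx": 0,"ty": 0,"tz": 0,"yaw": 0.12},
  {"tx": 0,"ty": 0,"tz": 0,"yaw": 0},
  {"tx": 0,"ty": 0,"tz": 0,"yaw": 0},
])

```text
time_s: 21.0
position: [0.533, -0.0435, 0.195]
tool_rot: [[0.127, 0.991, -0.05], [0.992, -0.126, 0.02], [0.013, -0.052, -0.999]]
ft_force: [-0.2, -0.3, 0.1]
grip_width: 0.0685
```

```bash
python3 - <<'E'
from h import *
go(.541,-.058,.21,96.7)
im=env.get_image('wrist'); cv2.imwrite('pics/w4.png',im[:,:,::-1])
E
```

```text
t 21.0 p [ 0.533  -0.0435  0.195 ] a 97.24 tilt [-0.0503  0.0196] F [-0.2 -0.3  0.1] w 0.0685 tips 0.011 q6 -10.2
-> tx -1.32 ty 0.90 tz -1.57 yaw -0.009
```

View pics/w4.png

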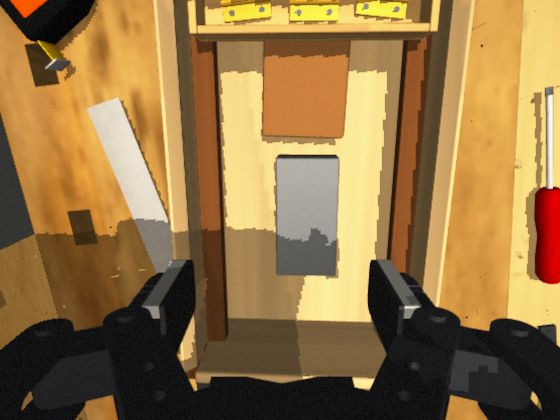

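The two tills are out. The stone's top face has corners at about (277,156), (339,156), (337,275) and (276,275), and the cork block ends at row 137. The tool has drifted about 3° off vertical, so I'll check how slow moves affect that.

```bash
python3 - <<'E'
from h import *
c=cam('wrist')
P=np.array([back(c,p,.033) for p in [(277,157),(339,157),(337,275),(276,275)]]); print(P.round(4),P.mean(0).round(4))
d=(P[0]+P[1]-P[2]-P[3])/2; print(np.hypot(*d[:2]),np.degrees(np.arctan2(d[0],d[1])))
d=(P[1]+P[2]-P[0]-P[3])/2; print(np.hypot(*d[:2]),np.degrees(np.arctan2(-d[1],d[0])))
print(np.round(env.observe()['q'],2))
E
```

```text
[[ 0.5246 -0.0133  0.033 ]
 [ 0.5725 -0.0191  0.033 ]
 [ 0.5622 -0.1181  0.033 ]
 [ 0.5108 -0.1129  0.033 ]] [ 0.5425 -0.0659  0.033 ]
0.1000264579260652 6.941793640331593
0.04993848487070267 6.3301151173648105
[-17.45  23.81  79.4    0.21  79.89 -10.23]
```

Emit:
carry_out([
  {"tx": -0.2,"ty": 0.1,"tz": 0.5,"yaw": 0},
  {"tx": -0.2,"ty": 0.1,"tz": 0.5,"yaw": 0},
  {"tx": -0.2,"ty": 0.1,"tz": 0.5,"yaw": 0},
  {"tx": -0.2,"ty": 0.1,"tz": 0.5,"yaw": 0},
  {"tx": 0,"ty": 0,"tz": 0.5,"yaw": 0},
  {"tx": 0,"ty": 0,"tz": 0.5,"yaw": 0},
  {"tx": 0,"ty": 0,"tz": 0.5,"yaw": 0},
  {"tx": 0,"ty": 0,"tz": 0,"yaw": 0},
  {"tx": 0,"ty": 0,"tz": 0,"yaw": 0},
])

```text
time_s: 21.95
position: [0.5338, -0.0519, 0.1554]
tool_rot: [[0.122, 0.991, -0.053], [0.992, -0.121, 0.02], [0.014, -0.055, -0.998]]
ft_force: [0.4, -0.4, -0.1]
grip_width: 0.0681
```

```bash
python3 - <<'E'
from h import *
go(.541,-.058,.1,96.7); print(np.round(env.observe()['q'],2))
E
```

```text
t 21.95 p [ 0.5338 -0.0519  0.1554] a 96.95 tilt [-0.0525  0.0203] F [ 0.4 -0.4 -0.1] w 0.0681 tips 0.011 q6 -11.4
-> tx -0.59 ty 1.09 tz 5.48 yaw -0.004
[-18.28  26.28  82.44   0.17  74.5  -11.36]
```

Emit:
carry_out([
  {"tx": 0,"ty": 0,"tz": 0,"yaw": -0.14},
  {"tx": 0,"ty": 0,"tz": 0,"yaw": -0.14},
  {"tx": 0,"ty": 0,"tz": 0,"yaw": -0.14},
  {"tx": 0,"ty": 0,"tz": 0,"yaw": -0.14},
  {"tx": 0,"ty": 0,"tz": 0,"yaw": -0.14},
  {"tx": 0,"ty": 0,"tz": 0,"yaw": 0},
])

```text
time_s: 22.55
position: [0.5345, -0.0518, 0.1569]
tool_rot: [[-0.568, 0.821, -0.049], [0.822, 0.57, 0.019], [0.044, -0.03, -0.999]]
ft_force: [0.2, 0.1, 0.8]
grip_width: 0.0686
```

Emit:
carry_out([
  {"tx": 0,"ty": 0,"tz": 0,"yaw": 0.06},
  {"tx": 0,"ty": 0,"tz": 0,"yaw": 0.06},
  {"tx": 0,"ty": 0,"tz": 0,"yaw": 0.06},
  {"tx": 0,"ty": 0,"tz": 0,"yaw": 0.06},
  {"tx": 0,"ty": 0,"tz": 0,"yaw": 0.06},
  {"tx": 0,"ty": 0,"tz": 0,"yaw": 0.06},
  {"tx": 0,"ty": 0,"tz": 0,"yaw": 0.06},
  {"tx": 0,"ty": 0,"tz": 0,"yaw": 0.06},
  {"tx": 0,"ty": 0,"tz": 0,"yaw": 0.06},
  {"tx": 0,"ty": 0,"tz": 0,"yaw": 0.06},
  {"tx": 0,"ty": 0,"tz": 0,"yaw": 0.06},
  {"tx": 0,"ty": 0,"tz": 0,"yaw": 0},
])

```text
time_s: 23.75
position: [0.5355, -0.0516, 0.1593]
tool_rot: [[0.132, 0.99, -0.045], [0.991, -0.131, 0.018], [0.012, -0.047, -0.999]]
ft_force: [-0.2, 0.0, -0.3]
grip_width: 0.0685
```

```bash
python3 - <<'E'
from h import *
go(.5425,-.066,.1,96.7); print(np.round(env.observe()['q'],2))
E
```

```text
t 23.75 p [ 0.5355 -0.0516  0.1593] a 97.55 tilt [-0.0448  0.0178] F [-0.2  0.  -0.3] w 0.0685 tips 0.011 q6 -10.7
-> tx -1.40 ty 1.16 tz 5.86 yaw -0.015
[-18.2   26.01  82.18   0.17  74.57 -10.68]
```

Emit:
carry_out([
  {"tx": -0.2,"ty": 0.15,"tz": 0,"yaw": 0},
  {"tx": -0.2,"ty": 0.15,"tz": 0,"yaw": 0},
  {"tx": -0.2,"ty": 0.15,"tz": 0,"yaw": 0},
  {"tx": -0.2,"ty": 0.15,"tz": 0,"yaw": 0},
  {"tx": -0.2,"ty": 0.15,"tz": 0,"yaw": 0},
  {"tx": -0.2,"ty": 0.15,"tz": 0,"yaw": 0},
  {"tx": 0,"ty": 0,"tz": 0,"yaw": 0},
  {"tx": 0,"ty": 0,"tz": 0,"yaw": 0},
  {"tx": 0,"ty": 0,"tz": 0,"yaw": 0},
  {"tx": 0,"ty": 0,"tz": 0,"yaw": 0},
  {"tx": 0,"ty": 0,"tz": 0,"yaw": 0},
  {"tx": 0,"ty": 0,"tz": 0,"yaw": 0},
])

```text
time_s: 24.95
position: [0.5436, -0.0659, 0.1588]
tool_rot: [[0.133, 0.99, -0.044], [0.991, -0.132, 0.018], [0.012, -0.046, -0.999]]
ft_force: [-0.3, 0.1, 0.1]
grip_width: 0.0681
```

Emit:
carry_out([
  {"tx": 0,"ty": 0,"tz": 0,"yaw": 0},
  {"tx": 0,"ty": 0,"tz": 0,"yaw": 0},
  {"tx": 0,"ty": 0,"tz": 0,"yaw": 0},
  {"tx": 0,"ty": 0,"tz": 0,"yaw": 0},
  {"tx": 0,"ty": 0,"tz": 0,"yaw": 0},
  {"tx": 0,"ty": 0,"tz": 0,"yaw": 0},
  {"tx": 0,"ty": 0,"tz": 0,"yaw": 0},
  {"tx": 0,"ty": 0,"tz": 0,"yaw": 0},
  {"tx": 0,"ty": 0,"tz": 0,"yaw": 0},
  {"tx": 0,"ty": 0,"tz": 0,"yaw": 0},
  {"tx": 0,"ty": 0,"tz": 0,"yaw": 0},
  {"tx": 0,"ty": 0,"tz": 0,"yaw": 0},
])

```text
time_s: 26.15
position: [0.5435, -0.0659, 0.1589]
tool_rot: [[0.133, 0.99, -0.044], [0.991, -0.132, 0.018], [0.012, -0.046, -0.999]]
ft_force: [0.1, 0.1, 0.5]
grip_width: 0.0683
```

Emit:
carry_out([
  {"tx": 0,"ty": 0,"tz": 3,"yaw": 0},
  {"tx": 0,"ty": 0,"tz": 3,"yaw": 0},
  {"tx": 0,"ty": 0,"tz": 0,"yaw": 0},
  {"tx": 0,"ty": 0,"tz": 0,"yaw": 0},
])

```text
time_s: 26.55
position: [0.5419, -0.0652, 0.0991]
tool_rot: [[0.133, 0.99, -0.041], [0.991, -0.132, 0.016], [0.011, -0.043, -0.999]]
ft_force: [-0.0, 0.6, 0.5]
grip_width: 0.0684
```

```bash
python3 - <<'E'
from h import *
go(.5425,-.066,.06,96.7); print(np.round(env.observe()['q'],2))
E
```

```text
t 26.55 p [ 0.5419 -0.0652  0.0991] a 97.59 tilt [-0.0409  0.0165] F [-0.   0.6  0.5] w 0.0684 tips 0.011 q6 -11.8
-> tx -0.12 ty 0.23 tz 3.90 yaw -0.016
[-19.34  30.67  85.4    0.12  66.45 -11.79]
```

Emit:
carry_out([
  {"tx": 0,"ty": 0,"tz": -5,"yaw": 0},
  {"tx": 0,"ty": 0,"tz": -5,"yaw": 0},
  {"tx": 0,"ty": 0,"tz": -5,"yaw": 0},
  {"tx": 0,"ty": 0,"tz": -1,"yaw": 0},
  {"tx": 0,"ty": 0,"tz": 0,"yaw": 0},
])

```text
time_s: 27.05
position: [0.5489, -0.0679, 0.2691]
tool_rot: [[0.132, 0.991, -0.034], [0.991, -0.132, 0.014], [0.009, -0.036, -0.999]]
ft_force: [0.7, -0.0, 0.6]
grip_width: 0.0682
```

Emit:
carry_out([
  {"tx": 0,"ty": 0,"tz": 5,"yaw": 0},
  {"tx": 0,"ty": 0,"tz": 5,"yaw": 0},
  {"tx": 0,"ty": 0,"tz": 3,"yaw": 0},
  {"tx": 0,"ty": 0,"tz": 1,"yaw": 0},
  {"tx": 0,"ty": 0,"tz": 0,"yaw": 0},
])

```text
time_s: 27.55
position: [0.5449, -0.0662, 0.1285]
tool_rot: [[0.132, 0.991, -0.027], [0.991, -0.132, 0.011], [0.008, -0.028, -1.0]]
ft_force: [0.8, 0.6, 0.5]
grip_width: 0.0685
```

Emit:
carry_out([
  {"tx": 0,"ty": 0,"tz": 0,"yaw": -0.06},
  {"tx": 0,"ty": 0,"tz": 0,"yaw": -0.06},
  {"tx": 0,"ty": 0,"tz": 0,"yaw": -0.06},
  {"tx": 0,"ty": 0,"tz": 0,"yaw": -0.06},
  {"tx": 0,"ty": 0,"tz": 0,"yaw": -0.06},
  {"tx": 0,"ty": 0,"tz": 0,"yaw": -0.06},
  {"tx": 0,"ty": 0,"tz": 0,"yaw": -0.06},
  {"tx": 0,"ty": 0,"tz": 0,"yaw": -0.06},
  {"tx": 0,"ty": 0,"tz": 0,"yaw": -0.06},
  {"tx": 0,"ty": 0,"tz": 0,"yaw": -0.06},
  {"tx": 0,"ty": 0,"tz": 0,"yaw": 0},
])

```text
time_s: 28.65
position: [0.5529, -0.0688, 0.1486]
tool_rot: [[-0.473, 0.881, 0.001], [0.881, 0.473, 0.002], [0.001, 0.002, -1.0]]
ft_force: [0.7, -0.1, 0.3]
grip_width: 0.068
```

Emit:
carry_out([
  {"tx": 0,"ty": 0,"tz": 0,"yaw": 0.06},
  {"tx": 0,"ty": 0,"tz": 0,"yaw": 0.06},
  {"tx": 0,"ty": 0,"tz": 0,"yaw": 0.06},
  {"tx": 0,"ty": 0,"tz": 0,"yaw": 0.06},
  {"tx": 0,"ty": 0,"tz": 0,"yaw": 0.06},
  {"tx": 0,"ty": 0,"tz": 0,"yaw": 0.06},
  {"tx": 0,"ty": 0,"tz": 0,"yaw": 0.06},
  {"tx": 0,"ty": 0,"tz": 0,"yaw": 0.06},
  {"tx": 0,"ty": 0,"tz": 0,"yaw": 0.06},
  {"tx": 0,"ty": 0,"tz": 0,"yaw": 0.05},
  {"tx": 0,"ty": 0,"tz": 0,"yaw": 0},
])

```text
time_s: 29.75
position: [0.5579, -0.0703, 0.1631]
tool_rot: [[0.141, 0.99, 0.022], [0.99, -0.141, -0.006], [-0.002, 0.023, -1.0]]
ft_force: [-0.2, 0.1, -0.2]
grip_width: 0.0685
```

```bash
python3 - <<'E'
from h import *
go(.5425,-.066,.06,96.7); print(np.round(env.observe()['q'],2))
E
```

```text
t 29.75 p [ 0.5579 -0.0703  0.1631] a 98.11 tilt [ 0.0221 -0.0056] F [-0.2  0.1 -0.2] w 0.0685 tips 0.011 q6 -11.2
-> tx 0.24 ty -1.82 tz 10.27 yaw -0.025
[-19.3   26.44  80.64   0.12  71.63 -11.22]
```

Emit:
carry_out([
  {"tx": 0,"ty": 0,"tz": -4,"yaw": 0},
  {"tx": 0,"ty": 0,"tz": -4,"yaw": 0},
  {"tx": 0,"ty": 0,"tz": 0,"yaw": -0.003},
  {"tx": 0,"ty": 0,"tz": 0,"yaw": -0.003},
  {"tx": 0,"ty": 0,"tz": 0,"yaw": -0.003},
  {"tx": 0,"ty": 0,"tz": 0,"yaw": -0.003},
])

```text
time_s: 30.35
position: [0.5559, -0.0698, 0.2475]
tool_rot: [[0.127, 0.992, 0.023], [0.992, -0.127, -0.006], [-0.003, 0.024, -1.0]]
ft_force: [0.2, 0.8, 0.3]
grip_width: 0.0685
```

Emit:
carry_out([
  {"tx": 0,"ty": 0,"tz": 0,"yaw": -0.003},
  {"tx": 0,"ty": 0,"tz": 0,"yaw": -0.003},
  {"tx": 0,"ty": 0,"tz": 0,"yaw": -0.003},
  {"tx": 0,"ty": 0,"tz": 0,"yaw": -0.003},
])

```text
time_s: 30.75
position: [0.5554, -0.0697, 0.2451]
tool_rot: [[0.114, 0.993, 0.019], [0.993, -0.114, -0.005], [-0.002, 0.019, -1.0]]
ft_force: [-0.2, -0.1, 0.6]
grip_width: 0.0684
```

```bash
python3 - <<'E'
from h import *
go(.5425,-.066,.06,96.7); print(np.round(env.observe()['q'],2))
E
```

```text
t 30.75 p [ 0.5554 -0.0697  0.2451] a 96.55 tilt [ 0.0188 -0.0045] F [-0.2 -0.1  0.6] w 0.0684 tips 0.011 q6 -12.8
-> tx 0.26 ty -1.68 tz 18.49 yaw 0.003
[-19.32  22.21  73.23   0.11  83.46 -12.78]
```

Emit:
carry_out([
  {"tx": 0,"ty": -0.1,"tz": 0,"yaw": 0},
  {"tx": 0,"ty": -0.1,"tz": 0,"yaw": 0},
  {"tx": 0,"ty": -0.1,"tz": 0,"yaw": 0},
  {"tx": 0,"ty": -0.1,"tz": 0,"yaw": 0},
  {"tx": 0,"ty": -0.1,"tz": 0,"yaw": 0},
  {"tx": 0,"ty": -0.1,"tz": 0,"yaw": 0},
  {"tx": 0,"ty": -0.1,"tz": 0,"yaw": 0},
  {"tx": 0,"ty": -0.1,"tz": 0,"yaw": 0},
  {"tx": 0,"ty": -0.1,"tz": 0,"yaw": 0},
  {"tx": 0,"ty": -0.1,"tz": 0,"yaw": 0},
])

```text
time_s: 31.75
position: [0.5446, -0.0684, 0.2449]
tool_rot: [[0.114, 0.993, 0.019], [0.993, -0.114, -0.005], [-0.002, 0.019, -1.0]]
ft_force: [-0.0, -0.1, -0.3]
grip_width: 0.0679
```

```bash
python3 - <<'E'
from h import *
go(.5425,-.066,.06,96.7)
E
```

```text
t 31.75 p [ 0.5446 -0.0684  0.2449] a 96.54 tilt [ 0.0188 -0.0045] F [-0.  -0.1 -0.3] w 0.0679 tips 0.011 q6 -13.0
-> tx 0.26 ty -0.59 tz 18.48 yaw 0.003
```

Emit:
carry_out([
  {"tx": 0,"ty": 0,"tz": 0,"yaw": 0.004},
  {"tx": 0,"ty": 0,"tz": 0,"yaw": -0.004},
  {"tx": 0,"ty": 0,"tz": 0,"yaw": 0.004},
  {"tx": 0,"ty": 0,"tz": 0,"yaw": -0.004},
  {"tx": 0,"ty": 0,"tz": 0,"yaw": 0.004},
  {"tx": 0,"ty": 0,"tz": 0,"yaw": -0.004},
  {"tx": 0,"ty": 0,"tz": 0,"yaw": 0.004},
  {"tx": 0,"ty": 0,"tz": 0,"yaw": -0.004},
  {"tx": 0,"ty": 0,"tz": 0,"yaw": 0.004},
  {"tx": 0,"ty": 0,"tz": 0,"yaw": -0.004},
  {"tx": 0,"ty": 0,"tz": 0,"yaw": 0.004},
  {"tx": 0,"ty": 0,"tz": 0,"yaw": -0.004},
])

```text
time_s: 32.95
position: [0.5446, -0.0684, 0.2449]
tool_rot: [[0.114, 0.993, 0.019], [0.993, -0.114, -0.005], [-0.002, 0.019, -1.0]]
ft_force: [-0.1, -0.2, 0.7]
grip_width: 0.0682
```

```bash
python3 - <<'E'
from h import *
go(.5425,-.066,.06,96.7)
E
```

```text
t 32.95 p [ 0.5446 -0.0684  0.2449] a 96.55 tilt [ 0.0188 -0.0045] F [-0.1 -0.2  0.7] w 0.0682 tips 0.011 q6 -13.0
-> tx 0.26 ty -0.59 tz 18.48 yaw 0.003
```

Emit:
carry_out([
  {"tx": 0.26,"ty": -0.59,"tz": 2,"yaw": 0},
  {"tx": 0,"ty": 0,"tz": 3,"yaw": 0},
  {"tx": 0,"ty": 0,"tz": 3,"yaw": 0},
  {"tx": 0,"ty": 0,"tz": 3,"yaw": 0},
  {"tx": 0,"ty": 0,"tz": 3,"yaw": 0},
  {"tx": 0,"ty": 0,"tz": 2,"yaw": 0},
  {"tx": 0,"ty": 0,"tz": 1,"yaw": 0},
  {"tx": 0,"ty": 0,"tz": 0.5,"yaw": 0},
  {"tx": 0,"ty": 0,"tz": 0,"yaw": 0},
  {"tx": 0,"ty": 0,"tz": 0,"yaw": 0},
])

```text
time_s: 33.95
position: [0.5448, -0.0667, 0.0666]
tool_rot: [[0.113, 0.993, 0.026], [0.994, -0.113, -0.007], [-0.004, 0.027, -1.0]]
ft_force: [0.6, 0.7, 0.5]
grip_width: 0.0681
```

```bash
python3 - <<'E'
from h import *
go(.5425,-.066,.023,96.7)
im=env.get_image('wrist'); cv2.imwrite('pics/w5.png',im[:,:,::-1])
E
```

```text
t 33.95 p [ 0.5448 -0.0667  0.0666] a 96.47 tilt [ 0.0264 -0.0072] F [0.6 0.7 0.5] w 0.0681 tips 0.011 q6 -13.0
-> tx 0.07 ty -0.36 tz 4.35 yaw 0.004
```

View pics/w5.png

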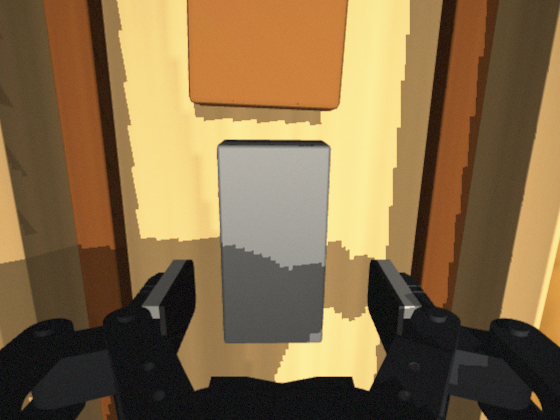

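The stone lies between the open jaws, at columns 219–329 and rows 146–340. The gap to the cork block is at row 107.

```bash
python3 - <<'E'
from h import *
c=cam('wrist')
P=np.array([back(c,p,.033) for p in [(220,147),(328,147),(325,341),(225,341)]]); print(P.round(4),P.mean(0).round(4))
m=P.mean(0); go(m[0],m[1],.023,96.6)
E
```

```text
[[ 0.5247 -0.0148  0.033 ]
 [ 0.5716 -0.0203  0.033 ]
 [ 0.5623 -0.1184  0.033 ]
 [ 0.5119 -0.1117  0.033 ]] [ 0.5426 -0.0663  0.033 ]
t 34.0 p [ 0.5449 -0.0668  0.0667] a 96.47 tilt [ 0.0267 -0.0073] F [ 0.   0.3 -0.5] w 0.0681 tips 0.011 q6 -13.0
-> tx 0.04 ty -0.35 tz 4.37 yaw 0.002
```

Emit:
carry_out([
  {"tx": 0,"ty": -0.3,"tz": 0.5,"yaw": 0},
  {"tx": 0,"ty": 0,"tz": 1,"yaw": 0},
  {"tx": 0,"ty": 0,"tz": 1,"yaw": 0},
  {"tx": 0,"ty": 0,"tz": 0.8,"yaw": 0},
  {"tx": 0,"ty": 0,"tz": 0.3,"yaw": 0},
  {"tx": 0,"ty": 0,"tz": 0,"yaw": 0},
  {"tx": 0,"ty": 0,"tz": 0,"yaw": 0},
])

```text
time_s: 34.7
position: [0.5432, -0.0669, 0.0286]
tool_rot: [[0.113, 0.993, 0.029], [0.994, -0.113, -0.008], [-0.005, 0.029, -1.0]]
ft_force: [-0.6, 1.0, -0.6]
grip_width: 0.068
```

```bash
python3 - <<'E'
from h import *
go(.5425,-.066,.0235,96.6)
E
```

```text
t 34.7 p [ 0.5432 -0.0669  0.0286] a 96.47 tilt [ 0.0287 -0.008 ] F [-0.6  1.  -0.6] w 0.068 tips 0.011 q6 -13.1
-> tx 0.08 ty -0.09 tz 0.50 yaw 0.002
```

Emit:
carry_out([
  {"tx": 0.05,"ty": -0.08,"tz": 0.35,"yaw": 0},
  {"tx": 0,"ty": 0,"tz": 0,"yaw": 0},
  {"tx": 0,"ty": 0,"tz": 0,"yaw": 0},
])

```text
time_s: 35.0
position: [0.5428, -0.0663, 0.0253]
tool_rot: [[0.113, 0.993, 0.03], [0.994, -0.112, -0.008], [-0.005, 0.031, -1.0]]
ft_force: [0.2, 0.2, -0.4]
grip_width: 0.0686
```

Emit:
carry_out([
  {"tx": 0,"ty": 0,"tz": 0,"yaw": 0},
  {"tx": 0,"ty": 0,"tz": 0,"yaw": 0},
  {"tx": 0,"ty": 0,"tz": 0,"yaw": 0},
  {"tx": 0,"ty": 0,"tz": 0,"yaw": 0},
  {"tx": 0,"ty": 0,"tz": 0,"yaw": 0},
  {"tx": 0,"ty": 0,"tz": 0,"yaw": 0},
  {"tx": 0,"ty": 0,"tz": 0,"yaw": 0},
], jaw=1, squeeze=60)

```text
time_s: 35.7
position: [0.543, -0.0663, 0.026]
tool_rot: [[0.113, 0.993, 0.031], [0.994, -0.112, -0.009], [-0.005, 0.031, -0.999]]
ft_force: [-0.3, -0.0, 0.9]
grip_width: 0.0486
```

```bash
python3 - <<'E'
from h import *
go(.5425,-.066,.0235,96.6)
E
```

```text
t 35.7 p [ 0.543  -0.0663  0.026 ] a 96.46 tilt [ 0.0307 -0.0086] F [-0.3 -0.   0.9] w 0.0486 tips 0.011 q6 -13.1
-> tx 0.03 ty -0.06 tz 0.24 yaw 0.002
```

Emit:
carry_out([
  {"tx": 0,"ty": 0,"tz": -0.5,"yaw": 0},
  {"tx": 0,"ty": 0,"tz": -1,"yaw": 0},
  {"tx": 0,"ty": 0,"tz": -2,"yaw": 0},
  {"tx": 0,"ty": 0,"tz": -2,"yaw": 0},
  {"tx": 0,"ty": 0,"tz": -2,"yaw": 0},
  {"tx": 0,"ty": 0,"tz": -2,"yaw": 0},
  {"tx": 0,"ty": 0,"tz": -2,"yaw": 0},
  {"tx": 0,"ty": 0,"tz": -2,"yaw": 0},
  {"tx": 0,"ty": 0,"tz": -2,"yaw": 0},
  {"tx": 0,"ty": 0,"tz": -1,"yaw": 0},
  {"tx": 0,"ty": 0,"tz": 0,"yaw": 0},
  {"tx": 0,"ty": 0,"tz": 0,"yaw": 0},
])

```text
time_s: 36.9
position: [0.5355, -0.0641, 0.2019]
tool_rot: [[0.113, 0.993, 0.029], [0.994, -0.112, -0.008], [-0.005, 0.03, -1.0]]
ft_force: [-0.4, 0.4, -2.9]
grip_width: 0.0485
```

```bash
python3 - <<'E'
from h import *
go(.5295,.345,.19,93.4)
E
```

```text
t 36.9 p [ 0.5355 -0.0641  0.2019] a 96.46 tilt [ 0.0288 -0.0081] F [-0.4  0.4 -2.9] w 0.0485 tips 0.011 q6 -13.0
-> tx 40.59 ty -5.23 tz 0.84 yaw -0.053
```

Emit:
carry_out([
  {"tx": 2,"ty": -0.3,"tz": 0,"yaw": 0},
  {"tx": 3,"ty": -0.4,"tz": 0,"yaw": 0},
  {"tx": 4,"ty": -0.5,"tz": 0,"yaw": 0},
  {"tx": 4,"ty": -0.5,"tz": 0,"yaw": 0},
  {"tx": 4,"ty": -0.5,"tz": 0,"yaw": 0},
  {"tx": 4,"ty": -0.5,"tz": 0,"yaw": 0},
  {"tx": 4,"ty": -0.5,"tz": 0,"yaw": 0},
  {"tx": 4,"ty": -0.5,"tz": 0,"yaw": 0},
  {"tx": 4,"ty": -0.5,"tz": 0,"yaw": 0},
  {"tx": 3,"ty": -0.4,"tz": 0,"yaw": 0},
  {"tx": 2,"ty": -0.3,"tz": 0,"yaw": 0},
  {"tx": 1,"ty": 0,"tz": 0,"yaw": 0},
])

```text
time_s: 38.1
position: [0.5266, 0.3423, 0.1827]
tool_rot: [[0.117, 0.993, 0.004], [0.993, -0.117, -0.012], [-0.011, 0.005, -1.0]]
ft_force: [0.7, 0.3, -2.0]
grip_width: 0.0488
```

Emit:
carry_out([
  {"tx": 0,"ty": 0,"tz": 0,"yaw": 0},
  {"tx": 0,"ty": 0,"tz": 0,"yaw": 0},
  {"tx": 0,"ty": 0,"tz": 0,"yaw": 0},
])

```text
time_s: 38.4
position: [0.5264, 0.3412, 0.1804]
tool_rot: [[0.117, 0.993, 0.0], [0.993, -0.117, -0.014], [-0.014, 0.002, -1.0]]
ft_force: [0.0, -0.4, -3.4]
grip_width: 0.0488
```

```bash
python3 - <<'E'
from h import *
go(.5295,.345,.19,93.4)
im=env.get_image('wrist'); cv2.imwrite('pics/w6.png',im[:,:,::-1])
E
```

```text
t 38.4 p [0.5264 0.3412 0.1804] a 96.72 tilt [ 0.0001 -0.0137] F [ 0.  -0.4 -3.4] w 0.0488 tips 0.011 q6 29.3
-> tx 0.40 ty 0.26 tz -0.96 yaw -0.058
```

View pics/w6.png

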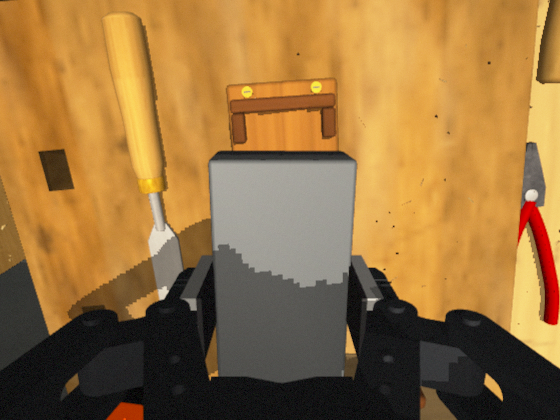

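```bash
python3 - <<'E'
from h import *
c=cam('wrist'); p,R,a=st()
S=np.array([back(c,q,p[2]+.0073) for q in [(211,161),(354,160)]]); print('stone end',S.round(4)); 
d=S[1]-S[0]; print('w',np.hypot(*d[:2]),'yaw a',np.degrees(np.arctan2(-d[1],d[0])))
e=S.mean(0); u=np.array([-d[1],d[0]])/np.hypot(*d[:2]); print('stone ctr from img',e[:2]-u*.05,'tcp',p[:2])
B=np.array([back(c,q,.014) for q in [(227,85),(336,79)]]); C=np.array([back(c,q,.023) for q in [(231,101),(335,95)]])
for n,X in(('board',B),('cleat',C)):
    d=X[1]-X[0]; u=np.array([-d[1],d[0]])/np.hypot(*d[:2]); print(n,X.round(4),'w',np.hypot(*d[:2]),'a',np.degrees(np.arctan2(-d[1],d[0])))
u=np.array([np.sin(np.radians(3.4)),np.cos(np.radians(3.4))])
print('holder ctr',B.mean(0)[:2]-.075*u)
# side camera check of holder corners too
cc=cam('top')
E
```

```text
t 38.45 p [0.5265 0.3411 0.1805] a 96.73 tilt [ 0.0002 -0.0137] F [-0.1 -0.5 -3.1] w 0.0486 tips 0.011 q6 29.3
stone end [[0.509  0.3932 0.1878]
 [0.5561 0.3879 0.1878]]
w 0.04741715149615004 yaw a 6.345947098319082
stone ctr from img [0.52704563 0.34085726] tcp [0.52650019 0.34107064]
board [[0.4953 0.4235 0.014 ]
 [0.577  0.4182 0.014 ]] w 0.08192737132324814 a 3.737044141117821
cleat [[0.4976 0.4117 0.023 ]
 [0.5742 0.407  0.023 ]] w 0.0766909609293792 a 3.560913064428585
holder ctr [0.53171793 0.34600817]
```

Emit:
carry_out([
  {"tx": 0.2,"ty": 0.2,"tz": 0,"yaw": -0.028},
  {"tx": 0.2,"ty": 0.2,"tz": 0,"yaw": -0.028},
  {"tx": 0,"ty": 0,"tz": 1,"yaw": 0},
  {"tx": 0,"ty": 0,"tz": 2,"yaw": 0},
  {"tx": 0,"ty": 0,"tz": 2,"yaw": 0},
  {"tx": 0,"ty": 0,"tz": 2,"yaw": 0},
  {"tx": 0,"ty": 0,"tz": 2,"yaw": 0},
  {"tx": 0,"ty": 0,"tz": 1.5,"yaw": 0},
  {"tx": 0,"ty": 0,"tz": 0.5,"yaw": 0},
  {"tx": 0,"ty": 0,"tz": 0,"yaw": 0},
  {"tx": 0,"ty": 0,"tz": 0,"yaw": 0},
])

```text
time_s: 39.55
position: [0.5323, 0.3404, 0.0638]
tool_rot: [[0.059, 0.998, 0.001], [0.998, -0.059, -0.014], [-0.014, 0.002, -1.0]]
ft_force: [0.4, 0.2, -2.7]
grip_width: 0.0487
```

```bash
python3 - <<'E'
from h import *
go(.531,.3455,.06,93.6)
im=env.get_image('wrist'); cv2.imwrite('pics/w7.png',im[:,:,::-1])
E
```

```text
t 39.55 p [0.5323 0.3404 0.0638] a 93.37 tilt [ 0.0007 -0.0139] F [ 0.4  0.2 -2.7] w 0.0487 tips 0.011 q6 25.9
-> tx 0.50 ty -0.16 tz 0.37 yaw 0.004
```

View pics/w7.png

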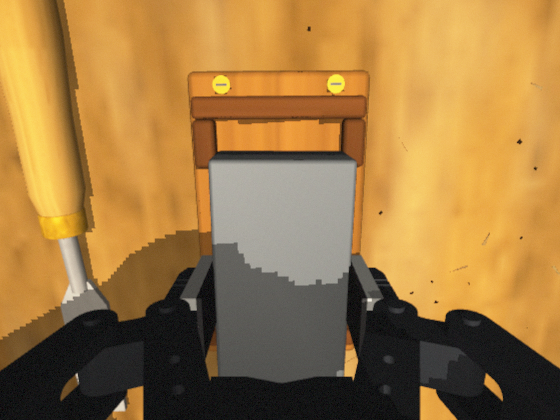

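```bash
python3 - <<'E'
from h import *
c=cam('wrist'); p,R,a=st()
S=np.array([back(c,q,p[2]+.0073) for q in [(211,160),(354,159)]]); B=np.array([back(c,q,.014) for q in [(189,73),(369,72)]])
L=np.array([back(c,q,.023) for q in [(217,122),(342,121)]]); C=np.array([back(c,q,.023) for q in [(193,97),(366,97)]])
for n,X,h in(('stone',S,.05),('board',B,.075),('lips',L,.054),('cleatouter',C,0.065)):
    d=X[1]-X[0]; w=np.hypot(*d[:2]); u=np.array([-d[1],d[0]])/w; print(n,X[:,:2].round(4).tolist(),'w %.4f a %.2f'%(w,np.degrees(np.arctan2(-d[1],d[0]))),'ctr',(X.mean(0)[:2]-h*u).round(4))
E
```

```text
t 39.6 p [0.5323 0.3405 0.064 ] a 93.37 tilt [ 0.001  -0.0137] F [ 0.2  0.3 -1.3] w 0.0486 tips 0.011 q6 25.9
stone [[0.5119, 0.3918], [0.5592, 0.3893]] w 0.0474 a 2.98 ctr [0.5329 0.3406]
board [[0.4952, 0.4232], [0.5768, 0.4188]] w 0.0818 a 3.06 ctr [0.532  0.3461]
lips [[0.5071, 0.4013], [0.5629, 0.3984]] w 0.0559 a 2.92 ctr [0.5322 0.3459]
cleatouter [[0.4977, 0.4126], [0.5736, 0.4081]] w 0.0760 a 3.37 ctr [0.5318 0.3454]
```

Emit:
carry_out([
  {"tx": 0.3,"ty": -0.05,"tz": 0,"yaw": 0},
  {"tx": 0.25,"ty": -0.05,"tz": 0,"yaw": 0},
  {"tx": 0,"ty": 0,"tz": 0,"yaw": 0},
  {"tx": 0,"ty": 0,"tz": 0,"yaw": 0},
])

```text
time_s: 40.0
position: [0.5324, 0.3471, 0.0662]
tool_rot: [[0.058, 0.998, 0.005], [0.998, -0.058, -0.012], [-0.012, 0.006, -1.0]]
ft_force: [0.3, -0.0, -2.0]
grip_width: 0.0487
```

```bash
python3 - <<'E'
from h import *
go(.5318,.3455,.038,93.3)
E
```

```text
t 40.0 p [0.5324 0.3471 0.0662] a 93.35 tilt [ 0.0049 -0.0121] F [ 0.3 -0.  -2. ] w 0.0487 tips 0.011 q6 26.4
-> tx -0.13 ty -0.07 tz 2.82 yaw -0.001
```

Emit:
carry_out([
  {"tx": -0.13,"ty": -0.07,"tz": 0.5,"yaw": 0},
  {"tx": 0,"ty": 0,"tz": 0.8,"yaw": 0},
  {"tx": 0,"ty": 0,"tz": 0.8,"yaw": 0},
  {"tx": 0,"ty": 0,"tz": 0.4,"yaw": 0},
  {"tx": 0,"ty": 0,"tz": 0,"yaw": 0},
  {"tx": 0,"ty": 0,"tz": 0,"yaw": 0},
])

```text
time_s: 40.6
position: [0.5314, 0.3451, 0.0382]
tool_rot: [[0.059, 0.998, 0.004], [0.998, -0.059, -0.013], [-0.012, 0.004, -1.0]]
ft_force: [1.0, -1.6, -2.0]
grip_width: 0.0486
```

```bash
python3 - <<'E'
from h import *
go(.5318,.3458,.032,93.3)
E
```

```text
t 40.6 p [0.5314 0.3451 0.0382] a 93.36 tilt [ 0.0035 -0.0127] F [ 1.  -1.6 -2. ] w 0.0486 tips 0.011 q6 26.3
-> tx 0.08 ty 0.03 tz 0.62 yaw -0.001
```

Emit:
carry_out([
  {"tx": 0.05,"ty": 0,"tz": 0.3,"yaw": 0},
  {"tx": 0,"ty": 0,"tz": 0.2,"yaw": 0},
  {"tx": 0,"ty": 0,"tz": 0.1,"yaw": 0},
  {"tx": 0,"ty": 0,"tz": 0,"yaw": 0},
])

```text
time_s: 41.0
position: [0.5319, 0.3457, 0.0327]
tool_rot: [[0.059, 0.998, 0.005], [0.998, -0.059, -0.012], [-0.012, 0.006, -1.0]]
ft_force: [-0.9, -0.4, -1.0]
grip_width: 0.0481
```

Emit:
carry_out([
  {"tx": 0,"ty": 0,"tz": 0.15,"yaw": 0},
  {"tx": 0,"ty": 0,"tz": 0.1,"yaw": 0},
  {"tx": 0,"ty": 0,"tz": 0,"yaw": 0},
])

```text
time_s: 41.3
position: [0.5321, 0.3458, 0.0328]
tool_rot: [[0.058, 0.998, 0.007], [0.998, -0.058, -0.011], [-0.011, 0.008, -1.0]]
ft_force: [-0.2, 0.5, -2.5]
grip_width: 0.0488
```

```bash
python3 - <<'E'
from h import *
go(.5318,.3458,.032,93.3)
E
```

```text
t 41.3 p [0.5321 0.3458 0.0328] a 93.35 tilt [ 0.0074 -0.0114] F [-0.2  0.5 -2.5] w 0.0488 tips 0.011 q6 26.4
-> tx -0.00 ty -0.03 tz 0.08 yaw -0.001
```

Emit:
carry_out([
  {"tx": 0,"ty": 0,"tz": 0.3,"yaw": 0},
  {"tx": 0,"ty": 0,"tz": 0.2,"yaw": 0},
  {"tx": 0,"ty": 0,"tz": 0,"yaw": 0},
])

```text
time_s: 41.6
position: [0.5324, 0.346, 0.0329]
tool_rot: [[0.058, 0.998, 0.011], [0.998, -0.058, -0.011], [-0.01, 0.012, -1.0]]
ft_force: [-0.2, -0.6, -2.1]
grip_width: 0.0484
```

Emit:
carry_out([
  {"tx": 0,"ty": 0,"tz": 0,"yaw": 0},
  {"tx": 0,"ty": 0,"tz": 0,"yaw": 0},
  {"tx": 0,"ty": 0,"tz": 0,"yaw": 0},
  {"tx": 0,"ty": 0,"tz": 0,"yaw": 0},
  {"tx": 0,"ty": 0,"tz": -0.5,"yaw": 0},
  {"tx": 0,"ty": 0,"tz": -2,"yaw": 0},
  {"tx": 0,"ty": 0,"tz": -3,"yaw": 0},
  {"tx": 0,"ty": 0,"tz": -4,"yaw": 0},
  {"tx": 0,"ty": 0,"tz": -4,"yaw": 0},
  {"tx": 0,"ty": 0,"tz": -2,"yaw": 0},
  {"tx": 0,"ty": 0,"tz": 0,"yaw": 0},
  {"tx": 0,"ty": 0,"tz": 0,"yaw": 0},
], jaw=-0.6)

```text
time_s: 42.8
position: [0.5307, 0.3476, 0.1935]
tool_rot: [[0.058, 0.998, 0.01], [0.998, -0.058, -0.011], [-0.01, 0.011, -1.0]]
ft_force: [-0.6, -0.5, -0.7]
grip_width: 0.0682
```

```bash
python3 - <<'E'
from h import *
st()
im=env.get_image('wrist'); cv2.imwrite('pics/w8.png',im[:,:,::-1])
E
```

```text
t 42.8 p [0.5307 0.3476 0.1935] a 93.34 tilt [ 0.0101 -0.0108] F [-0.6 -0.5 -0.7] w 0.0682 tips 0.011 q6 26.3
```

View pics/w8.png

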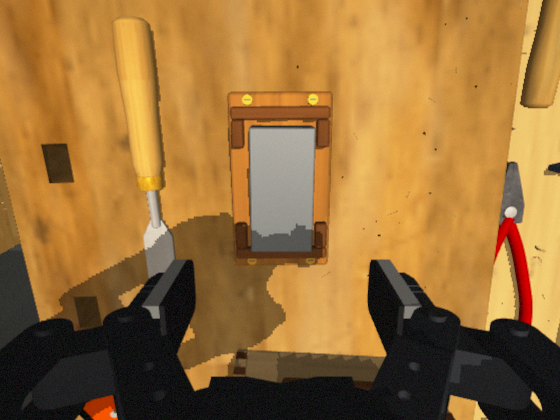

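The stone is seated: its top face spans (250,126)–(316,251), inside the lips and cleats. Next I'll go back for the pins till.

```bash
python3 - <<'E'
from h import *
c=cam('wrist')
P=np.array([back(c,q,.039) for q in [(250,127),(315,127),(313,251),(250,251)]]); print(P.round(4),P.mean(0).round(4))
E
```

```text
[[0.5119 0.3975 0.039 ]
 [0.5602 0.3946 0.039 ]
 [0.5552 0.2952 0.039 ]
 [0.5038 0.2984 0.039 ]] [0.5328 0.3464 0.039 ]
```

Emit:
carry_out([
  {"tx": 0,"ty": 0,"tz": 0,"yaw": -0.13},
  {"tx": 0,"ty": 0,"tz": 0,"yaw": -0.13},
  {"tx": 0,"ty": 0,"tz": 0,"yaw": -0.13},
  {"tx": 0,"ty": 0,"tz": 0,"yaw": -0.13},
  {"tx": 0,"ty": 0,"tz": 0,"yaw": -0.13},
  {"tx": 0,"ty": 0,"tz": 0,"yaw": -0.13},
  {"tx": 0,"ty": 0,"tz": 0,"yaw": -0.13},
  {"tx": 0,"ty": 0,"tz": 0,"yaw": -0.13},
  {"tx": 0,"ty": 0,"tz": 0,"yaw": -0.13},
  {"tx": 0,"ty": 0,"tz": 0,"yaw": -0.13},
  {"tx": 0,"ty": 0,"tz": 0,"yaw": -0.13},
  {"tx": 0,"ty": 0,"tz": 0,"yaw": -0.13},
], jaw=0)

```text
time_s: 44.05
position: [0.5252, 0.3446, 0.1708]
tool_rot: [[-1.0, 0.007, -0.025], [0.007, 1.0, -0.025], [0.024, -0.026, -0.999]]
ft_force: [0.3, 0.8, 0.6]
grip_width: 0.0429
```

```bash
python3 - <<'E'
from h import *
go(.508,-.2947,.2,2.6)
E
```

```text
t 44.05 p [0.5252 0.3446 0.1708] a 0.38 tilt [-0.0247 -0.0254] F [0.3 0.8 0.6] w 0.0429 tips 0.011 q6 -66.7
-> tx 1.32 ty -64.00 tz -1.25 yaw 0.039
```

Emit:
carry_out([
  {"tx": 0,"ty": 0,"tz": -5,"yaw": 0},
  {"tx": 0,"ty": 0,"tz": -5,"yaw": 0},
  {"tx": 0,"ty": 0,"tz": -4,"yaw": 0},
  {"tx": 0,"ty": 0,"tz": 0,"yaw": 0},
  {"tx": 0,"ty": 0,"tz": 5,"yaw": 0},
  {"tx": 0,"ty": 0,"tz": 5,"yaw": 0},
  {"tx": 0,"ty": 0,"tz": 3,"yaw": 0},
  {"tx": 0,"ty": 0,"tz": 1,"yaw": 0},
  {"tx": 0,"ty": 0,"tz": 0,"yaw": 0},
])

```text
time_s: 44.95
position: [0.5208, 0.3424, 0.1559]
tool_rot: [[-0.999, 0.002, -0.047], [0.004, 0.999, -0.035], [0.047, -0.035, -0.998]]
ft_force: [-0.8, -0.2, 0.3]
grip_width: 0.0426
```

Emit:
carry_out([
  {"tx": 0,"ty": 0,"tz": 0,"yaw": 0.05},
  {"tx": 0,"ty": 0,"tz": 0,"yaw": 0.05},
  {"tx": 0,"ty": 0,"tz": 0,"yaw": 0.05},
  {"tx": 0,"ty": 0,"tz": 0,"yaw": 0.05},
  {"tx": 0,"ty": 0,"tz": 0,"yaw": 0.05},
  {"tx": 0,"ty": 0,"tz": 0,"yaw": -0.05},
  {"tx": 0,"ty": 0,"tz": 0,"yaw": -0.05},
  {"tx": 0,"ty": 0,"tz": 0,"yaw": -0.05},
  {"tx": 0,"ty": 0,"tz": 0,"yaw": -0.05},
  {"tx": 0,"ty": 0,"tz": 0,"yaw": 0},
])

```text
time_s: 45.95
position: [0.5264, 0.3448, 0.1681]
tool_rot: [[-0.998, 0.056, -0.03], [0.057, 0.998, -0.028], [0.028, -0.029, -0.999]]
ft_force: [-0.1, -0.0, 0.1]
grip_width: 0.0422
```

```bash
python3 - <<'E'
from h import *
go(.508,-.2947,.2,2.6)
E
```

```text
t 45.95 p [0.5264 0.3448 0.1681] a 3.21 tilt [-0.0299 -0.0276] F [-0.1 -0.   0.1] w 0.0422 tips 0.011 q6 -63.9
-> tx -1.71 ty -64.02 tz -1.37 yaw -0.011
```

Emit:
carry_out([
  {"tx": 0,"ty": 0,"tz": 0,"yaw": 0.05},
  {"tx": 0,"ty": 0,"tz": 0,"yaw": 0.05},
  {"tx": 0,"ty": 0,"tz": 0,"yaw": 0.05},
  {"tx": 0,"ty": 0,"tz": 0,"yaw": 0.05},
  {"tx": 0,"ty": 0,"tz": 0,"yaw": 0.05},
  {"tx": 0,"ty": 0,"tz": 0,"yaw": -0.05},
  {"tx": 0,"ty": 0,"tz": 0,"yaw": -0.05},
  {"tx": 0,"ty": 0,"tz": 0,"yaw": -0.05},
  {"tx": 0,"ty": 0,"tz": 0,"yaw": -0.05},
  {"tx": 0,"ty": 0,"tz": 0,"yaw": -0.05},
])

```text
time_s: 46.95
position: [0.5303, 0.3465, 0.178]
tool_rot: [[-0.997, 0.073, -0.016], [0.074, 0.997, -0.022], [0.014, -0.023, -1.0]]
ft_force: [-0.2, -0.3, 0.7]
grip_width: 0.0427
```

Emit:
carry_out([
  {"tx": 0,"ty": 0,"tz": 0,"yaw": 0.05},
  {"tx": 0,"ty": 0,"tz": 0,"yaw": 0.05},
  {"tx": 0,"ty": 0,"tz": 0,"yaw": 0.05},
  {"tx": 0,"ty": 0,"tz": 0,"yaw": 0.05},
  {"tx": 0,"ty": 0,"tz": 0,"yaw": -0.05},
  {"tx": 0,"ty": 0,"tz": 0,"yaw": -0.05},
  {"tx": 0,"ty": 0,"tz": 0,"yaw": -0.05},
  {"tx": 0,"ty": 0,"tz": 0,"yaw": -0.05},
])

```text
time_s: 47.75
position: [0.5331, 0.3479, 0.1857]
tool_rot: [[-0.996, 0.086, -0.005], [0.086, 0.996, -0.017], [0.004, -0.018, -1.0]]
ft_force: [0.1, 0.5, 0.8]
grip_width: 0.0424
```

```bash
python3 - <<'E'
from h import *
go(.508,-.2947,.2,2.6)
E
```

```text
t 47.75 p [0.5331 0.3479 0.1857] a 4.93 tilt [-0.0052 -0.0172] F [0.1 0.5 0.8] w 0.0424 tips 0.011 q6 -62.2
-> tx -3.02 ty -64.25 tz -0.31 yaw -0.041
```

Emit:
carry_out([
  {"tx": 0,"ty": -3,"tz": 0,"yaw": 0},
  {"tx": -0.3,"ty": -4.8,"tz": 0,"yaw": 0},
  {"tx": -0.3,"ty": -4.8,"tz": 0,"yaw": 0},
  {"tx": -0.3,"ty": -4.8,"tz": 0,"yaw": 0},
  {"tx": -0.3,"ty": -4.8,"tz": 0,"yaw": 0},
  {"tx": -0.3,"ty": -4.8,"tz": 0,"yaw": 0},
  {"tx": -0.3,"ty": -4.8,"tz": 0,"yaw": 0},
  {"tx": -0.3,"ty": -4.8,"tz": 0,"yaw": 0},
  {"tx": -0.3,"ty": -4.8,"tz": 0,"yaw": 0},
  {"tx": -0.3,"ty": -4.8,"tz": 0,"yaw": 0},
  {"tx": -0.3,"ty": -4.8,"tz": 0,"yaw": 0},
  {"tx": -0.3,"ty": -4.8,"tz": 0,"yaw": 0},
])

```text
time_s: 48.95
position: [0.5188, -0.2257, 0.2065]
tool_rot: [[-0.995, 0.093, 0.017], [0.093, 0.995, -0.019], [-0.018, -0.018, -1.0]]
ft_force: [0.1, 0.3, 0.8]
grip_width: 0.0428
```

Emit:
carry_out([
  {"tx": 0,"ty": -3,"tz": 0,"yaw": 0},
  {"tx": 0,"ty": -2,"tz": 0,"yaw": 0},
  {"tx": 0,"ty": -1,"tz": 0,"yaw": 0},
  {"tx": 0,"ty": 0,"tz": 0,"yaw": 0},
  {"tx": 0,"ty": 0,"tz": 0,"yaw": 0},
])

```text
time_s: 49.45
position: [0.5127, -0.2942, 0.2108]
tool_rot: [[-0.994, 0.106, 0.021], [0.106, 0.994, -0.024], [-0.023, -0.021, -0.999]]
ft_force: [0.1, -0.0, -0.7]
grip_width: 0.0425
```

```bash
python3 - <<'E'
from h import *
go(.508,-.2947,.075,2.6)
E
```

```text
t 49.45 p [ 0.5127 -0.2942  0.2108] a 6.11 tilt [ 0.0211 -0.0239] F [ 0.1 -0.  -0.7] w 0.0425 tips 0.011 q6 -125.1
-> tx 0.78 ty 0.19 tz 13.57 yaw -0.061
```

Emit:
carry_out([
  {"tx": 0,"ty": 0,"tz": -5,"yaw": 0},
  {"tx": 0,"ty": 0,"tz": -4,"yaw": 0},
  {"tx": 0,"ty": 0,"tz": 0,"yaw": 0},
])

```text
time_s: 49.75
position: [0.5112, -0.2876, 0.303]
tool_rot: [[-0.994, 0.103, 0.019], [0.103, 0.994, -0.021], [-0.021, -0.019, -1.0]]
ft_force: [-0.0, 0.1, 0.4]
grip_width: 0.0428
```

Emit:
carry_out([
  {"tx": 0,"ty": 0,"tz": 0,"yaw": -0.06},
  {"tx": 0,"ty": 0,"tz": 0,"yaw": -0.06},
  {"tx": 0,"ty": 0,"tz": 0,"yaw": -0.06},
  {"tx": 0,"ty": 0,"tz": 0,"yaw": -0.06},
  {"tx": 0,"ty": 0,"tz": 0,"yaw": -0.06},
  {"tx": 0,"ty": 0,"tz": 0,"yaw": -0.06},
  {"tx": 0,"ty": 0,"tz": 0,"yaw": 0.06},
  {"tx": 0,"ty": 0,"tz": 0,"yaw": 0.06},
  {"tx": 0,"ty": 0,"tz": 0,"yaw": 0.06},
  {"tx": 0,"ty": 0,"tz": 0,"yaw": 0.06},
  {"tx": 0,"ty": 0,"tz": 0,"yaw": 0.06},
  {"tx": 0,"ty": 0,"tz": 0,"yaw": 0},
])

```text
time_s: 50.95
position: [0.5137, -0.27, 0.2985]
tool_rot: [[-1.0, 0.023, 0.015], [0.023, 1.0, -0.014], [-0.015, -0.014, -1.0]]
ft_force: [0.2, 0.5, 0.1]
grip_width: 0.0429
```

```bash
python3 - <<'E'
from h import *
go(.508,-.2947,.075,2.6)
E
```

```text
t 50.95 p [ 0.5137 -0.27    0.2985] a 1.31 tilt [ 0.0146 -0.0138] F [0.2 0.5 0.1] w 0.0429 tips 0.011 q6 -128.1
-> tx 0.85 ty -2.18 tz 22.37 yaw 0.022
```

Emit:
carry_out([
  {"tx": 0.4,"ty": -1.1,"tz": 2,"yaw": 0.022},
  {"tx": 0.4,"ty": -1.0,"tz": 3,"yaw": 0},
  {"tx": 0,"ty": 0,"tz": 3,"yaw": 0},
  {"tx": 0,"ty": 0,"tz": 3,"yaw": 0},
  {"tx": 0,"ty": 0,"tz": 3,"yaw": 0},
  {"tx": 0,"ty": 0,"tz": 3,"yaw": 0},
  {"tx": 0,"ty": 0,"tz": 1.5,"yaw": 0},
  {"tx": 0,"ty": 0,"tz": 0.5,"yaw": 0},
  {"tx": 0,"ty": 0,"tz": 0,"yaw": 0},
  {"tx": 0,"ty": 0,"tz": 0,"yaw": 0},
])

```text
time_s: 51.95
position: [0.5093, -0.2859, 0.1016]
tool_rot: [[-1.0, 0.022, 0.016], [0.022, 1.0, -0.013], [-0.016, -0.013, -1.0]]
ft_force: [0.5, 0.3, 0.2]
grip_width: 0.0425
```

```bash
python3 - <<'E'
from h import *
go(.508,-.2947,.059,2.6)
E
```

```text
t 51.95 p [ 0.5093 -0.2859  0.1016] a 1.27 tilt [ 0.0157 -0.0131] F [0.5 0.3 0.2] w 0.0425 tips 0.011 q6 -129.7
-> tx 0.18 ty -0.83 tz 4.27 yaw 0.023
```

Emit:
carry_out([
  {"tx": 0.18,"ty": -0.83,"tz": 0.5,"yaw": 0.023},
  {"tx": 0,"ty": 0,"tz": 0,"yaw": 0},
  {"tx": 0,"ty": 0,"tz": 1,"yaw": 0},
  {"tx": 0,"ty": 0,"tz": 1,"yaw": 0},
  {"tx": 0,"ty": 0,"tz": 1,"yaw": 0},
  {"tx": 0,"ty": 0,"tz": 0.5,"yaw": 0},
  {"tx": 0,"ty": 0,"tz": 0,"yaw": 0},
])

```text
time_s: 52.65
position: [0.5085, -0.2961, 0.0602]
tool_rot: [[-0.999, 0.047, 0.019], [0.046, 0.999, -0.016], [-0.019, -0.015, -1.0]]
ft_force: [0.1, -0.2, -0.4]
grip_width: 0.0426
```

```bash
python3 - <<'E'
from h import *
go(.508,-.2947,.0575,2.6)
E
```

```text
t 52.65 p [ 0.5085 -0.2961  0.0602] a 2.67 tilt [ 0.0186 -0.0157] F [ 0.1 -0.2 -0.4] w 0.0426 tips 0.011 q6 -129.1
-> tx 0.06 ty 0.14 tz 0.27 yaw -0.001
```

Grip and lift the pins till.

Emit:
carry_out([
  {"tx": 0.05,"ty": 0.14,"tz": 0.2,"yaw": 0},
  {"tx": 0,"ty": 0,"tz": 0,"yaw": 0},
  {"tx": 0,"ty": 0,"tz": 0,"yaw": 0},
])

```text
time_s: 52.95
position: [0.5083, -0.2946, 0.0582]
tool_rot: [[-0.999, 0.046, 0.019], [0.046, 0.999, -0.016], [-0.019, -0.015, -1.0]]
ft_force: [-0.4, 0.4, 0.8]
grip_width: 0.0424
```

Emit:
carry_out([
  {"tx": 0,"ty": 0,"tz": 0,"yaw": 0},
  {"tx": 0,"ty": 0,"tz": 0,"yaw": 0},
  {"tx": 0,"ty": 0,"tz": 0,"yaw": 0},
  {"tx": 0,"ty": 0,"tz": 0,"yaw": 0},
  {"tx": 0,"ty": 0,"tz": 0,"yaw": 0},
  {"tx": 0,"ty": 0,"tz": 0,"yaw": 0},
  {"tx": 0,"ty": 0,"tz": 0,"yaw": 0},
  {"tx": 0,"ty": 0,"tz": 0,"yaw": 0},
], jaw=1, squeeze=70)

```text
time_s: 53.75
position: [0.5085, -0.2945, 0.0591]
tool_rot: [[-0.999, 0.046, 0.02], [0.046, 0.999, -0.016], [-0.021, -0.015, -1.0]]
ft_force: [-0.3, -0.6, 0.6]
grip_width: 0.0126
```

Emit:
carry_out([
  {"tx": 0,"ty": 0,"tz": -0.5,"yaw": 0},
  {"tx": 0,"ty": 0,"tz": -1,"yaw": 0},
  {"tx": 0,"ty": 0,"tz": -2,"yaw": 0},
  {"tx": 0,"ty": 0,"tz": -2,"yaw": 0},
  {"tx": 0,"ty": 0,"tz": -2,"yaw": 0},
  {"tx": 0,"ty": 0,"tz": -2,"yaw": 0},
  {"tx": 0,"ty": 0,"tz": -2,"yaw": 0},
  {"tx": 0,"ty": 0,"tz": -1.5,"yaw": 0},
  {"tx": 0,"ty": 0,"tz": -1,"yaw": 0},
  {"tx": 0,"ty": 0,"tz": 0,"yaw": 0},
  {"tx": 0,"ty": 0,"tz": 0,"yaw": 0},
])

```text
time_s: 54.85
position: [0.5042, -0.2913, 0.208]
tool_rot: [[-0.999, 0.046, 0.018], [0.046, 0.999, -0.016], [-0.018, -0.015, -1.0]]
ft_force: [0.9, 0.6, -3.0]
grip_width: 0.0124
```

```bash
python3 - <<'E'
from h import *
go(.5485,-.0075,.2,6.7)
E
```

```text
t 54.85 p [ 0.5042 -0.2913  0.208 ] a 2.66 tilt [ 0.0177 -0.0157] F [ 0.9  0.6 -3. ] w 0.0124 tips 0.011 q6 -129.0
-> tx -3.10 ty 28.57 tz 0.44 yaw 0.071
```

Emit:
carry_out([
  {"tx": 0,"ty": 1,"tz": 0,"yaw": 0},
  {"tx": -0.2,"ty": 2,"tz": 0,"yaw": 0.012},
  {"tx": -0.2,"ty": 3,"tz": 0,"yaw": 0.012},
  {"tx": -0.2,"ty": 3,"tz": 0,"yaw": 0.012},
  {"tx": -0.2,"ty": 3,"tz": 0,"yaw": 0.012},
  {"tx": -0.2,"ty": 3,"tz": 0,"yaw": 0.012},
  {"tx": -0.2,"ty": 3,"tz": 0,"yaw": 0.012},
  {"tx": -0.2,"ty": 3,"tz": 0,"yaw": 0},
  {"tx": -0.2,"ty": 3,"tz": 0,"yaw": 0},
  {"tx": -0.1,"ty": 2.5,"tz": 0,"yaw": 0},
  {"tx": -0.1,"ty": 1,"tz": 0,"yaw": 0},
  {"tx": 0,"ty": 0,"tz": 0,"yaw": 0},
])

```text
time_s: 56.05
position: [0.5436, -0.0012, 0.195]
tool_rot: [[-0.993, 0.121, -0.0], [0.121, 0.993, -0.006], [-0.0, -0.006, -1.0]]
ft_force: [0.2, -0.7, -3.0]
grip_width: 0.0123
```

Emit:
carry_out([
  {"tx": 0,"ty": 0,"tz": 0,"yaw": 0},
  {"tx": 0,"ty": 0,"tz": 0,"yaw": 0},
])

```text
time_s: 56.25
position: [0.5432, -0.0022, 0.1944]
tool_rot: [[-0.993, 0.121, -0.002], [0.121, 0.993, -0.006], [0.001, -0.006, -1.0]]
ft_force: [0.8, 0.2, -2.3]
grip_width: 0.0128
```

```bash
python3 - <<'E'
from h import *
go(.5485,-.0075,.135,6.7)
E
```

```text
t 56.25 p [ 0.5432 -0.0022  0.1944] a 6.97 tilt [-0.0017 -0.0062] F [ 0.8  0.2 -2.3] w 0.0128 tips 0.011 q6 -95.5
-> tx -0.60 ty -0.42 tz 5.94 yaw -0.005
```

Emit:
carry_out([
  {"tx": -0.3,"ty": -0.2,"tz": 0.5,"yaw": -0.005},
  {"tx": -0.3,"ty": -0.2,"tz": 1,"yaw": 0},
  {"tx": 0,"ty": 0,"tz": 1.5,"yaw": 0},
  {"tx": 0,"ty": 0,"tz": 1,"yaw": 0},
  {"tx": 0,"ty": 0,"tz": 0.5,"yaw": 0},
  {"tx": 0,"ty": 0,"tz": 0,"yaw": 0},
  {"tx": 0,"ty": 0,"tz": 0,"yaw": 0},
])

```text
time_s: 56.95
position: [0.5492, -0.0117, 0.1452]
tool_rot: [[-0.993, 0.121, -0.003], [0.121, 0.993, -0.006], [0.002, -0.007, -1.0]]
ft_force: [0.3, -0.5, -2.3]
grip_width: 0.0126
```

```bash
python3 - <<'E'
from h import *
go(.5485,-.0075,.1015,6.7)
E
```

```text
t 56.95 p [ 0.5492 -0.0117  0.1452] a 6.96 tilt [-0.0027 -0.0065] F [ 0.3 -0.5 -2.3] w 0.0126 tips 0.011 q6 -96.3
-> tx 0.11 ty 0.44 tz 4.37 yaw -0.005
```

Emit:
carry_out([
  {"tx": 0.1,"ty": 0.4,"tz": 0.3,"yaw": -0.005},
  {"tx": 0,"ty": 0,"tz": 1,"yaw": 0},
  {"tx": 0,"ty": 0,"tz": 1,"yaw": 0},
  {"tx": 0,"ty": 0,"tz": 1,"yaw": 0},
  {"tx": 0,"ty": 0,"tz": 0.5,"yaw": 0},
  {"tx": 0,"ty": 0,"tz": 0.2,"yaw": 0},
  {"tx": 0,"ty": 0,"tz": 0,"yaw": 0},
])

```text
time_s: 57.65
position: [0.5491, -0.0073, 0.1028]
tool_rot: [[-0.993, 0.115, -0.0], [0.115, 0.993, -0.007], [-0.0, -0.007, -1.0]]
ft_force: [-1.8, 0.9, 2.4]
grip_width: 0.0121
```

```bash
python3 - <<'E'
from h import *
go(.5485,-.0075,.1015,6.7)
E
```

```text
t 57.65 p [ 0.5491 -0.0073  0.1028] a 6.61 tilt [-0.0005 -0.007 ] F [-1.8  0.9  2.4] w 0.0121 tips 0.011 q6 -96.1
-> tx 0.06 ty -0.02 tz 0.13 yaw 0.002
```

Emit:
carry_out([
  {"tx": 0,"ty": 0,"tz": 0.1,"yaw": 0},
  {"tx": 0,"ty": 0,"tz": 0,"yaw": 0},
  {"tx": 0,"ty": 0,"tz": 0,"yaw": 0},
  {"tx": 0,"ty": 0,"tz": 0,"yaw": 0},
  {"tx": 0,"ty": 0,"tz": -1,"yaw": 0},
  {"tx": 0,"ty": 0,"tz": -3,"yaw": 0},
  {"tx": 0,"ty": 0,"tz": -4,"yaw": 0},
  {"tx": 0,"ty": 0,"tz": -2,"yaw": 0},
  {"tx": 0,"ty": 0,"tz": 0,"yaw": 0},
  {"tx": 0,"ty": 0,"tz": 0,"yaw": 0},
], jaw=0)

```text
time_s: 58.65
position: [0.5496, -0.0068, 0.2094]
tool_rot: [[-0.993, 0.115, 0.004], [0.115, 0.993, -0.008], [-0.005, -0.008, -1.0]]
ft_force: [-0.7, 0.0, -1.4]
grip_width: 0.043
```

Emit:
carry_out([
  {"tx": 0,"ty": -2,"tz": 0,"yaw": 0},
  {"tx": 0,"ty": -4,"tz": 0,"yaw": -0.012},
  {"tx": 0,"ty": -4,"tz": 0,"yaw": -0.012},
  {"tx": 0,"ty": -4,"tz": 0,"yaw": -0.012},
  {"tx": 0,"ty": -4,"tz": 0,"yaw": -0.012},
  {"tx": 0,"ty": -4,"tz": 0,"yaw": -0.012},
  {"tx": 0,"ty": -4,"tz": 0,"yaw": -0.012},
  {"tx": 0.1,"ty": -4,"tz": 0,"yaw": 0},
  {"tx": 0.1,"ty": -4,"tz": 0,"yaw": 0},
  {"tx": 0.1,"ty": -3,"tz": 0,"yaw": 0},
  {"tx": 0.1,"ty": -2.5,"tz": 0,"yaw": 0},
  {"tx": 0,"ty": -1,"tz": 0,"yaw": 0},
])

```text
time_s: 59.85
position: [0.5115, -0.4224, 0.1937]
tool_rot: [[-0.999, 0.037, -0.017], [0.037, 0.999, 0.009], [0.017, 0.008, -1.0]]
ft_force: [-1.4, 0.3, -0.5]
grip_width: 0.0425
```

Emit:
carry_out([
  {"tx": 0,"ty": 0,"tz": 0,"yaw": 0},
  {"tx": 0,"ty": 0,"tz": 0,"yaw": 0},
])

```text
time_s: 60.05
position: [0.5111, -0.422, 0.1914]
tool_rot: [[-0.999, 0.038, -0.019], [0.038, 0.999, 0.012], [0.02, 0.011, -1.0]]
ft_force: [-1.0, 0.6, -0.2]
grip_width: 0.0427
```

```bash
python3 - <<'E'
from h import *
go(.5027,-.4104,.1,2.64)
im=env.get_image('wrist'); cv2.imwrite('pics/w9.png',im[:,:,::-1])
im=env.get_image('top'); cv2.imwrite('pics/t9.png',cv2.resize(im[150:290,205:485,::-1],None,fx=2.8,fy=2.8,interpolation=cv2.INTER_CUBIC))
E
```

```text
t 60.05 p [ 0.5111 -0.422   0.1914] a 2.18 tilt [-0.0192  0.0121] F [-1.   0.6 -0.2] w 0.0427 tips 0.011 q6 -137.4
-> tx 0.70 ty 1.02 tz 9.16 yaw 0.008
```

View pics/w9.png

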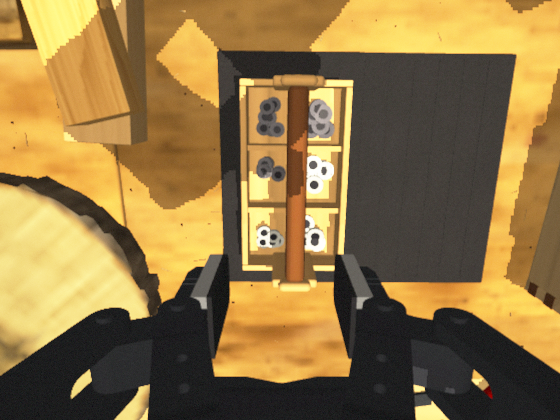

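Emit:
carry_out([
  {"tx": 0.4,"ty": 0.5,"tz": 1,"yaw": 0.008},
  {"tx": 0.3,"ty": 0.4,"tz": 2,"yaw": 0},
  {"tx": 0,"ty": 0,"tz": 2.5,"yaw": 0},
  {"tx": 0,"ty": 0,"tz": 2,"yaw": 0},
  {"tx": 0,"ty": 0,"tz": 1.2,"yaw": 0},
  {"tx": 0,"ty": 0,"tz": 0.5,"yaw": 0},
  {"tx": 0,"ty": 0,"tz": 0,"yaw": 0},
  {"tx": 0,"ty": 0,"tz": 0,"yaw": 0},
])

```text
time_s: 60.95
position: [0.5064, -0.4045, 0.1019]
tool_rot: [[-0.999, 0.037, -0.014], [0.037, 0.999, 0.007], [0.014, 0.006, -1.0]]
ft_force: [0.0, 0.2, 0.8]
grip_width: 0.0423
```

```bash
python3 - <<'E'
from h import *
go(.5027,-.4104,.0575,2.64)
E
```

```text
t 60.95 p [ 0.5064 -0.4045  0.1019] a 2.11 tilt [-0.0139  0.0067] F [0.  0.2 0.8] w 0.0423 tips 0.011 q6 -136.7
-> tx 0.28 ty -0.63 tz 4.44 yaw 0.009
```

Emit:
carry_out([
  {"tx": 0.28,"ty": -0.63,"tz": 0.3,"yaw": 0.009},
  {"tx": 0,"ty": 0,"tz": 0,"yaw": 0},
  {"tx": 0,"ty": 0,"tz": 1,"yaw": 0},
  {"tx": 0,"ty": 0,"tz": 1,"yaw": 0},
  {"tx": 0,"ty": 0,"tz": 1,"yaw": 0},
  {"tx": 0,"ty": 0,"tz": 0.7,"yaw": 0},
  {"tx": 0,"ty": 0,"tz": 0.3,"yaw": 0},
  {"tx": 0,"ty": 0,"tz": 0,"yaw": 0},
  {"tx": 0,"ty": 0,"tz": 0,"yaw": 0},
])

```text
time_s: 61.85
position: [0.5027, -0.4116, 0.0562]
tool_rot: [[-0.999, 0.047, -0.013], [0.047, 0.999, 0.005], [0.013, 0.005, -1.0]]
ft_force: [-0.1, -0.2, 0.5]
grip_width: 0.0427
```

```bash
python3 - <<'E'
from h import *
go(.5027,-.4104,.0575,2.64)
E
```

```text
t 61.85 p [ 0.5027 -0.4116  0.0562] a 2.7 tilt [-0.0126  0.0051] F [-0.1 -0.2  0.5] w 0.0427 tips 0.011 q6 -136.8
-> tx 0.01 ty 0.12 tz -0.13 yaw -0.001
```

Emit:
carry_out([
  {"tx": 0,"ty": 0.1,"tz": 0,"yaw": 0},
  {"tx": 0,"ty": 0,"tz": 0,"yaw": 0},
  {"tx": 0,"ty": 0,"tz": 0,"yaw": 0},
  {"tx": 0,"ty": 0,"tz": 0,"yaw": 0},
  {"tx": 0,"ty": 0,"tz": 0,"yaw": 0},
  {"tx": 0,"ty": 0,"tz": 0,"yaw": 0},
  {"tx": 0,"ty": 0,"tz": 0,"yaw": 0},
  {"tx": 0,"ty": 0,"tz": 0,"yaw": 0},
], jaw=1, squeeze=70)

```text
time_s: 62.65
position: [0.503, -0.4106, 0.0569]
tool_rot: [[-0.999, 0.047, -0.012], [0.047, 0.999, 0.004], [0.012, 0.004, -1.0]]
ft_force: [0.1, 0.7, -1.0]
grip_width: 0.0127
```

Emit:
carry_out([
  {"tx": 0,"ty": 0,"tz": -0.5,"yaw": 0},
  {"tx": 0,"ty": 0,"tz": -1,"yaw": 0},
  {"tx": 0,"ty": 0,"tz": -2,"yaw": 0},
  {"tx": 0,"ty": 0,"tz": -2,"yaw": 0},
  {"tx": 0,"ty": 0,"tz": -2,"yaw": 0},
  {"tx": 0,"ty": 0,"tz": -2,"yaw": 0},
  {"tx": 0,"ty": 0,"tz": -2,"yaw": 0},
  {"tx": 0,"ty": 0,"tz": -1.5,"yaw": 0},
  {"tx": 0,"ty": 0,"tz": -1,"yaw": 0},
  {"tx": 0,"ty": 0,"tz": 0,"yaw": 0},
  {"tx": 0,"ty": 0,"tz": 0,"yaw": 0},
])

```text
time_s: 63.75
position: [0.5038, -0.4101, 0.2066]
tool_rot: [[-0.999, 0.047, -0.013], [0.047, 0.999, 0.006], [0.013, 0.005, -1.0]]
ft_force: [0.5, 0.4, -2.6]
grip_width: 0.013
```

Emit:
carry_out([
  {"tx": 0,"ty": 1,"tz": 0,"yaw": 0},
  {"tx": -0.1,"ty": 2,"tz": 0,"yaw": 0.012},
  {"tx": -0.1,"ty": 3,"tz": 0,"yaw": 0.012},
  {"tx": -0.1,"ty": 3,"tz": 0,"yaw": 0.012},
  {"tx": -0.1,"ty": 3,"tz": 0,"yaw": 0.012},
  {"tx": -0.1,"ty": 3,"tz": 0,"yaw": 0.012},
  {"tx": -0.1,"ty": 3,"tz": 0,"yaw": 0.012},
  {"tx": -0.2,"ty": 3,"tz": 0,"yaw": 0},
  {"tx": -0.2,"ty": 3,"tz": 0,"yaw": 0},
  {"tx": -0.1,"ty": 2.2,"tz": 0,"yaw": 0},
  {"tx": -0.1,"ty": 1,"tz": 0,"yaw": 0},
  {"tx": 0,"ty": 0,"tz": 0,"yaw": 0},
])

```text
time_s: 64.95
position: [0.5369, -0.1216, 0.199]
tool_rot: [[-0.992, 0.121, -0.028], [0.121, 0.992, 0.019], [0.031, 0.016, -0.999]]
ft_force: [-0.7, -0.6, -2.7]
grip_width: 0.013
```

Emit:
carry_out([
  {"tx": 0,"ty": 0,"tz": 0,"yaw": 0},
  {"tx": 0,"ty": 0,"tz": 0,"yaw": 0},
])

```text
time_s: 65.15
position: [0.5365, -0.1227, 0.1985]
tool_rot: [[-0.992, 0.122, -0.029], [0.122, 0.992, 0.019], [0.031, 0.015, -0.999]]
ft_force: [0.5, -0.3, -3.4]
grip_width: 0.0126
```

```bash
python3 - <<'E'
from h import *
go(.5354,-.1229,.14,6.7)
E
```

```text
t 65.15 p [ 0.5365 -0.1227  0.1985] a 7.01 tilt [-0.0294  0.0191] F [ 0.5 -0.3 -3.4] w 0.0126 tips 0.011 q6 -108.4
-> tx -0.07 ty -0.12 tz 5.85 yaw -0.005
```

Emit:
carry_out([
  {"tx": -0.05,"ty": -0.1,"tz": 0.5,"yaw": 0},
  {"tx": 0,"ty": 0,"tz": 1.2,"yaw": 0},
  {"tx": 0,"ty": 0,"tz": 1.5,"yaw": 0},
  {"tx": 0,"ty": 0,"tz": 1.2,"yaw": 0},
  {"tx": 0,"ty": 0,"tz": 0.5,"yaw": 0},
  {"tx": 0,"ty": 0,"tz": 0,"yaw": 0},
  {"tx": 0,"ty": 0,"tz": 0,"yaw": 0},
])

```text
time_s: 65.85
position: [0.5351, -0.1284, 0.1464]
tool_rot: [[-0.991, 0.129, -0.029], [0.129, 0.992, 0.018], [0.031, 0.014, -0.999]]
ft_force: [-1.3, 0.0, -3.1]
grip_width: 0.0133
```

```bash
python3 - <<'E'
from h import *
go(.5354,-.1229,.1,6.7)
E
```

```text
t 65.85 p [ 0.5351 -0.1284  0.1464] a 7.42 tilt [-0.029   0.0181] F [-1.3  0.  -3.1] w 0.0133 tips 0.011 q6 -108.6
-> tx -0.11 ty 0.49 tz 4.65 yaw -0.012
```

Emit:
carry_out([
  {"tx": -0.1,"ty": 0.4,"tz": 0.3,"yaw": -0.012},
  {"tx": 0,"ty": 0,"tz": 0.8,"yaw": 0},
  {"tx": 0,"ty": 0,"tz": 0.9,"yaw": 0},
  {"tx": 0,"ty": 0,"tz": 0.8,"yaw": 0},
  {"tx": 0,"ty": 0,"tz": 0.5,"yaw": 0},
  {"tx": 0,"ty": 0,"tz": 0,"yaw": 0},
  {"tx": 0,"ty": 0,"tz": 0,"yaw": 0},
])

```text
time_s: 66.55
position: [0.5361, -0.1238, 0.1113]
tool_rot: [[-0.993, 0.116, -0.028], [0.116, 0.993, 0.017], [0.029, 0.014, -0.999]]
ft_force: [0.3, -1.0, -4.1]
grip_width: 0.0127
```

```bash
python3 - <<'E'
from h import *
go(.5354,-.1229,.1,6.7)
E
```

```text
t 66.55 p [ 0.5361 -0.1238  0.1113] a 6.66 tilt [-0.0276  0.0175] F [ 0.3 -1.  -4.1] w 0.0127 tips 0.011 q6 -108.9
-> tx 0.05 ty 0.07 tz 1.13 yaw 0.001
```

Emit:
carry_out([
  {"tx": 0.05,"ty": 0.07,"tz": 0.5,"yaw": 0},
  {"tx": 0,"ty": 0,"tz": 0.3,"yaw": 0},
  {"tx": 0,"ty": 0,"tz": 0.3,"yaw": 0},
  {"tx": 0,"ty": 0,"tz": 0.1,"yaw": 0},
  {"tx": 0,"ty": 0,"tz": 0,"yaw": 0},
])

```text
time_s: 67.05
position: [0.5361, -0.1231, 0.1007]
tool_rot: [[-0.993, 0.116, -0.024], [0.115, 0.993, 0.015], [0.025, 0.013, -1.0]]
ft_force: [0.2, 0.3, -0.4]
grip_width: 0.0127
```

```bash
python3 - <<'E'
from h import *
go(.5354,-.1229,.1,6.7)
E
```

```text
t 67.05 p [ 0.5361 -0.1231  0.1007] a 6.65 tilt [-0.0238  0.0154] F [ 0.2  0.3 -0.4] w 0.0127 tips 0.011 q6 -108.8
-> tx 0.07 ty 0.01 tz 0.07 yaw 0.001
```

Contact is showing in the force. One more small step down, then release, lift and check.

Emit:
carry_out([
  {"tx": 0,"ty": 0,"tz": 0.15,"yaw": 0},
  {"tx": 0,"ty": 0,"tz": 0,"yaw": 0},
])

```text
time_s: 67.25
position: [0.5365, -0.1232, 0.1004]
tool_rot: [[-0.993, 0.116, -0.022], [0.115, 0.993, 0.014], [0.023, 0.012, -1.0]]
ft_force: [-0.5, 0.6, 1.2]
grip_width: 0.0127
```

Emit:
carry_out([
  {"tx": 0,"ty": 0,"tz": 0,"yaw": 0},
  {"tx": 0,"ty": 0,"tz": 0,"yaw": 0},
  {"tx": 0,"ty": 0,"tz": 0,"yaw": 0},
  {"tx": 0,"ty": 0,"tz": 0,"yaw": 0},
  {"tx": 0,"ty": 0,"tz": -1,"yaw": 0},
  {"tx": 0,"ty": 0,"tz": -3,"yaw": 0},
  {"tx": 0,"ty": 0,"tz": -4,"yaw": 0},
  {"tx": 0,"ty": 0,"tz": -4,"yaw": 0},
  {"tx": 4,"ty": 0,"tz": -2,"yaw": 0},
  {"tx": 4,"ty": 0,"tz": 0,"yaw": 0},
  {"tx": 0,"ty": 0,"tz": 0,"yaw": 0},
  {"tx": 0,"ty": 0,"tz": 0,"yaw": 0},
], jaw=0)

```text
time_s: 68.45
position: [0.458, -0.116, 0.2523]
tool_rot: [[-0.993, 0.116, -0.018], [0.115, 0.993, 0.012], [0.02, 0.01, -1.0]]
ft_force: [0.6, -0.1, 0.8]
grip_width: 0.0428
```

```bash
python3 - <<'E'
from h import *
st()
a=env.get_image('wrist')[:,:,::-1]; b=cv2.resize(env.get_image('top')[150:270,115:375,::-1],None,fx=3,fy=3,interpolation=cv2.INTER_CUBIC)
cv2.imwrite('pics/w10.png',a); cv2.imwrite('pics/t10.png',b)
E
```

```text
t 68.45 p [ 0.458  -0.116   0.2523] a 6.64 tilt [-0.0184  0.0123] F [ 0.6 -0.1  0.8] w 0.0428 tips 0.011 q6 -112.1
```

View pics/w10.png

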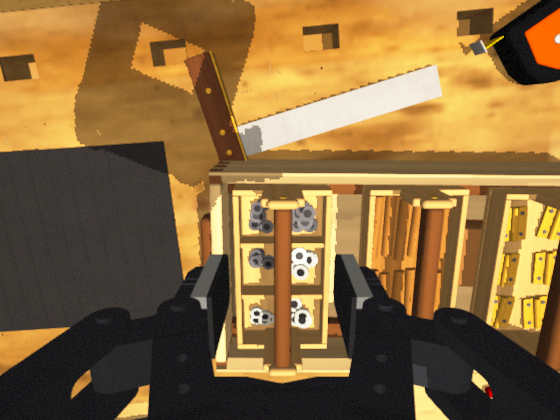

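View pics/t10.png

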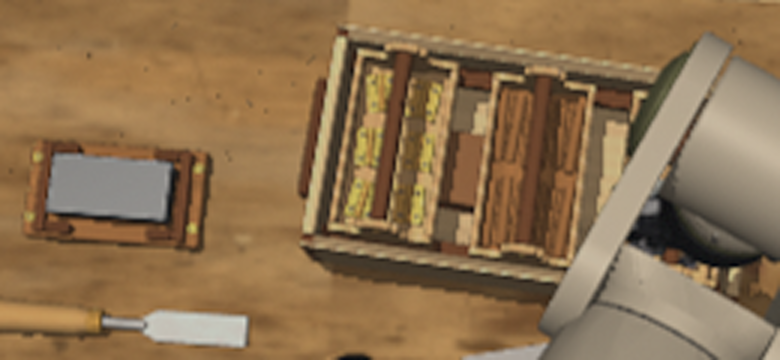

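```bash
python3 - <<'E'
from h import *
c=cam('wrist')
for n,p,q in (('nuts',(283,207),(283,367)),('pins',(435,207),(424,320))):
    P,Q=back(c,p,.113),back(c,q,.113); d=Q-P; print(n,P.round(4),Q.round(4),((P+Q)/2).round(4),np.hypot(*d[:2]).round(4),np.degrees(np.arctan2(d[1],d[0])).round(2))
env.close_job()
E
```

```text
nuts [ 0.4634 -0.1133  0.113 ] [ 0.6007 -0.1291  0.113 ] [ 0.532  -0.1212  0.113 ] 0.1383 -6.55
pins [ 4.768e-01 -2.000e-04  1.130e-01] [ 0.5709 -0.0105  0.113 ] [ 0.5238 -0.0053  0.113 ] 0.0947 -6.2
the job is handed in; nothing more can be done
```

I lifted out the nuts and pins tills, stood them on the mat, seated the oilstone in its holder, and put both tills back. I handed the job in at about 68 s of the 144 s limit. The hinges till and cork block were not touched.

**What the last checks showed:**
- **Stone:** The wrist image puts the stone's centre about 1 mm from the holder's, inside the cleats and lips. The jaws opened about 1 mm higher than a fully seated stone would give. The image afterwards showed no sign of it riding on a lip.
- **Tills:** Both were released within about 1 mm of where I gripped them. The last image puts the nuts till's bar at (0.532, −0.121), against (0.535, −0.122) before. That 3 mm difference in x is about the camera's error. The pins till's bar is back on its line at the same angle, but its far end was outside the reading, so I did not re-measure its centre.

**Weak points:**
- **Tool drift:** The tool kept drifting off vertical. It reached about 3° when empty, and about 2° while carrying the nuts till back and the stone up out of the chest, so those lifts were not perfectly level.
- **Forces:** The wrist force readings I saw while handling things stayed below about 5 N.

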